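Weigh a sample jar on a beam balance

ROBOT

A 7-joint arm with a two-finger parallel gripper is mounted at the origin on the work surface. World frame = base frame: x ahead of the robot, y to its left, z up, the work surface at z = 0. Lengths are in mm, angles in degrees, forces in N, time in s.
With the tool pointing down it reaches from about 350 to 900 mm from the base axis. Payload 7.2 kg.
Tool frame: the origin (TCP) lies at the very end of the fingers, on their centre line; the grasp point (between the pads) lies 19 mm behind it; z points along the fingers, y is the direction in which the jaws open and shut (so a half turn about z gives the same grasp; the last joint's range is limited). The gripper opens to 88 mm and grips with 3 to 60 N. Pads are 20 mm wide; open, the fingers measure 115 mm over their backs; the gripper's body (75 mm by 178 mm) begins 61 mm behind the grasp point.
Start: joints at [-71.402, 23.554, -0.728, 91.456, 0.321, 64.991, -4.71], TCP at [239.245, 577.4, 222.653] pointing down, gripper open.
Joint ranges: [-169.25, 169.25], [-16.82, 113.86], [-84.01, 82.57], [7.8, 145.47], [-59.2, 239.2], [7.22, 106.19], [-163.78, 163.78]. Speed limits (degrees/s): [136.94, 136.94, 172.46, 172.46, 180, 180, 180].

INTERFACE

Orientations are given as a 3x3 rotation matrix whose columns are the frame's x, y, z axes.
In Python, from rig import ctrl gives the robot as it stands.
- The arm moves only by the tool carry_out, never from a script. Its argument "rows" is a list of rows, each a list of 7 numbers: the gripper command: -1 is shut, 1 is fully open, values between are in proportion, then the shift along the tool's x, y, z in mm, then the turn, a rotation vector about the tool's x, y, z in degrees. A call has 1 to 10 rows; each row is the pose to reach, as a shift and turn from the pose commanded when the call began, along the tool's axes at that moment; what a row does not reach only later rows make up. A row lasts 1/8 s, in which the tool goes at most 62.5 mm and 10.7 degrees, less where a joint would pass 70% of its speed; a pose out of reach is approached as far as the arm can. A call with a gripper value outside its range is refused whole. The fingers move at their own pace and stop on an object; "newtons" is the grip in N (left out, the last holds). Time passes only in rows, so rows that repeat a pose let the fingers close. It gives the time, the measured TCP pose, the force and the opening at its end, in the units of the state.
- ctrl.sense(): the state, without advancing time (a new reading comes with each control period).
- ctrl.get_image(name): name is "scene" or "top" or "wrist"; returns a dict with "image" (384x512x3 uint8, red, green, blue), "K" (3x3 intrinsics, pixels), "k1" (the pictures are not rectified: a ray, as slopes to the right and down, at radius r is drawn at 1 + k1 r^2 times it, then the intrinsics apply), "position" and "attitude" of the camera in the world. Camera axes: x right, y down, z forward; pixel columns grow to the right and rows downward; lengths in mm; the calibration is good to about 2 mm. A picture is of the moment at which its call begins. There is no depth.
- ctrl.close_job(): hands the job in, once; it reports no verdict.
The state is a dict: "time_s": time; "joint_pos": joint angles; "joint_velocities": joint speeds; "tau": joint torques, N m; "ee_pos": TCP position; "orientation": TCP orientation; "contact_force": force on the tool from outside, world axes, zero at the start; "torque": the same for the moment, N m; "gripper_width": finger opening in mm.
Only numpy, scipy, OpenCV 4.12 (cv2) and the standard library are available. Lean on these libraries where they do the work, as an engineer would, in place of code of your own. Each camera call takes 0.05 s, during which the arm holds its last target.

TASK

Pick the sample jar out of its slanted cradle, stand it upright on the black rubber mat and let go of it; then take it by the knob on its lid and hang it by its neck in the fork at the end of the balance beam. Finally slide the brass poise along the beam until the beam stays level by itself with the jar hanging in it, and do not disturb the other things on the bench.

Things in the scene. Friction and masses are not known exactly. Their poses are not given: they have to be found in the camera images.
- jar_centre (a point): Sample jar's axis, half-way up: 56 mm above its underside. z runs from underside to knob. Bottom up: amber body 44 mm diameter, 60 mm tall (its middle 26 mm below this point); neck 22 mm dia., 18 mm; flange 46 mm dia., 6 mm; round knob 16 mm dia., 28 mm tall (its middle 42 mm above this point). 112 mm in all, 165 to 285 g. Starts lying in the cradle, knob end 20 degrees up.
- jar_flange (a point): Point on the jar's axis at the underside of its flange (top of its neck), 78 mm above the jar's underside.
- cradle: White cradle, fixed: base plate 140 x 70 x 10 mm; slanted V trough 41 mm wide (narrower than the jar, so fingers pass down both sides of its body) on 24 mm wide posts. Origin at the underside's centre, z up; x is the horizontal direction in which the jar's knob points. The jar's underside bears on a foot stop, its centre 55 mm above the bench.
- mat: Black rubber mat, fixed, 100 x 100 x 4 mm; origin at its underside's centre on the bench, z up.
- balance: Balance stand, fixed. Origin on the bench under the pivot, z up; y along the level beam from pivot to fork, -y to the poise; -x is the fork's open side. Pivot 150 mm up. Base 110 (x) x 340 (y) x 18 mm; central post to 165 mm; slim index post 183 mm high, 232 mm from the pivot on the poise side, black mark at the level beam's height.
- beam (a joint): Tilt of the beam (rad): 0 level, positive = fork end up, poise end down; stops at -0.12 and 0.12. A soft spring pulls it level: with the jar hung and hands off, between the stops, 1 mm of poise travel outwards raises the value by about 0.005 rad. At rest about 1.5 s after release.
- fork_seat (a point): Centre of the fork's seat, on the prongs' top faces, 120 mm from the pivot; moves with the beam, y along it. Two prongs along x, 8 mm wide, 8 mm deep, 30 mm clear between (along y), ending 30 mm in front (-x); a back bar 18 mm behind (+x). The jar's neck goes in from the front, flange just above the prongs, then the flange is lowered on them.
- poise (a joint): Place of the brass poise (280 g) along the beam (m): its distance from the pivot is 0.050 plus this; 0 to 0.125, growing outwards. Slides with about 1.2 N of friction, stays where left. Balance lies between 0.012 (lightest jar) and 0.075 (heaviest). It starts farther out, so the fork end starts up and stays up when the jar is hung.
- poise_knob (a point): Middle of the poise's upright round knob, 16 mm in diameter and 36 mm tall, standing on the poise block (36 x 30 x 34 mm) that rides on the beam. This point is 18 mm above the block's top and 31 mm above the beam's middle line. z up along the knob, y along the beam to the fork.
- beaker: Bystander, to be left alone: glass beaker, 64 mm wide, 75 mm tall.
- bottle: Bystander, to be left alone: closed amber bottle, 60 mm wide, 130 mm tall.
- pot: Bystander, to be left alone: closed white pot, 48 mm wide, 55 mm tall.
- dish: Bystander, to be left alone: shallow glass dish, 84 mm wide, 16 mm tall.
- spatula: Bystander, to be left alone: steel spatula, 170 mm long, lying flat.
- weight: Bystander, to be left alone: loose steel cylinder, 30 mm wide, 30 mm tall.
Mind the look-alikes: they are no part of the job. What is shaped like the part that bears jar_centre but red is not meant.

How it is judged:
By the outcome, as a careful person would: the job done as asked, in the order asked, and still so for the second after the job is handed in, with the robot touching nothing.
It also fails if it takes over 72 s, if anything falls off the work surface, if the arm or the gripper's body presses on something with over 40 N, if the wrist force passes 120 N, or if a joint passes its speed limit or range.

## Working session

There is one attempt and no reset: what is moved stays moved. The work goes in short steps, Python scripts to look and compute and a tool call to move; the robot and the scene stay as the last step left them, time stands still between calls to the robot, and variables do not carry over. Pictures are saved under pics/ and viewed, and the job is handed in when it is done.

Besides the shell and the picture viewer there is one more tool, called after "Call:" as name(argument=value, ...) on one line, values as JSON. carry_out: Moves the arm, as the interface text tells. Its arguments: {"type":"object","properties":{"rows":{"type":"array"},"newtons":{"type":"number"}},"required":["rows"]}

```bash
ls; mkdir -p pics; python3 - <<'E'
from rig import ctrl
import cv2,numpy as np
s=ctrl.sense();print(s)
for n in ["scene","top","wrist"]:
    d=ctrl.get_image(n);cv2.imwrite(f"pics/{n}0.png",d["image"][:,:,::-1])
    print(n,d["K"].tolist(),d["k1"],np.round(d["position"],1).tolist(),np.round(d["attitude"],4).tolist())
E
```

```text
pics
{'time_s': 0.0, 'joint_pos': array([-71.404817  ,  23.60031272,  -0.72847928,  91.50273577,
         0.32046069,  64.98933976,  -4.7090336 ]), 'joint_velocities': array([-0.06548195, -0.03771237,  0.05445096, -0.00812888,  0.09107104,
        0.03132583, -0.04324802]), 'tau': array([ 5.14374042e-04, -5.87949443e+01,  6.42125141e-01, -2.91059929e+01,
       -5.37448260e-02,  1.84360589e-02,  1.35236987e-04]), 'ee_pos': array([239.05153687, 576.94471903, 221.81522127]), 'orientation': array([[-9.23874786e-01,  3.82694556e-01, -5.05827367e-04],
       [ 3.82694876e-01,  9.23873585e-01, -1.49363240e-03],
       [-1.04284444e-04, -1.57350685e-03, -9.99998757e-01]]), 'contact_force': array([-0.74592932,  0.98680261, -0.5798756 ]), 'torque': array([-0.01038459,  0.01444809, -0.05569958]), 'gripper_width': 87.69309751057722}
scene [[348.5557183272989, 0.0, 253.59231739636428], [0.0, 348.5557183272989, 189.91363420290293], [0.0, 0.0, 1.0]] 0.0006802754433006473 [1021.5, -126.4, 926.6] [[0.2706, 0.7845, -0.558], [0.9627, -0.2179, 0.1605], [0.0043, -0.5806, -0.8142]]
top [[349.42379435216736, 0.0, 256.8829890846666], [0.0, 349.42379435216736, 191.71271763398425], [0.0, 0.0, 1.0]] -0.09668181008127662 [342.7, 20.0, 1366.0] [[0.0027, -0.9922, 0.1248], [-1.0, -0.003, -0.0017], [0.0021, -0.1248, -0.9922]]
wrist [[278.98898067104125, 0.0, 255.20391661303532], [0.0, 278.98898067104125, 192.26456792187287], [0.0, 0.0, 1.0]] 0.005819343570452308 [177.8, 604.0, 385.6] [[0.383, 0.8955, 0.2267], [0.9237, -0.3711, -0.0949], [-0.0009, 0.2457, -0.9693]]
```

View pics/scene0.png

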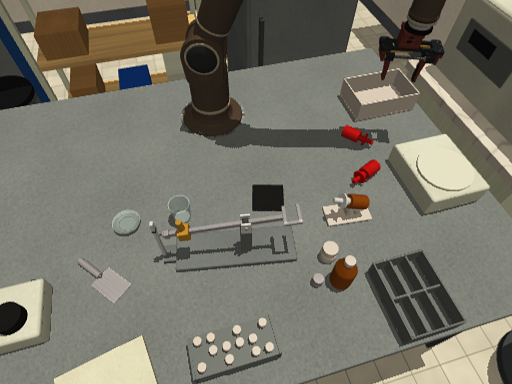

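View pics/top0.png

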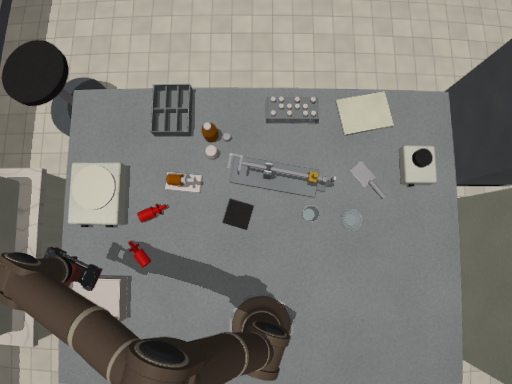

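View pics/wrist0.png

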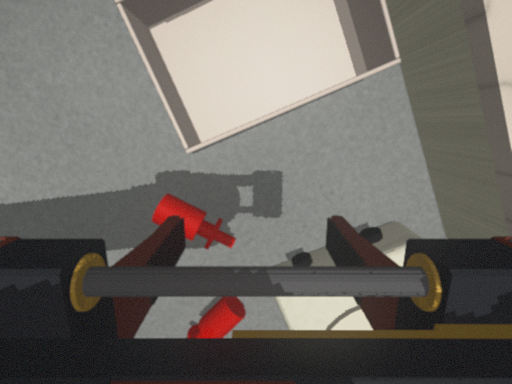

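```bash
cat > h.py <<'E'
import cv2,numpy as np
from rig import ctrl
def norm(d,uv):
    uv=np.atleast_2d(np.array(uv,float));K=np.array(d["K"]);q=np.c_[(uv[:,0]-K[0,2])/K[0,0],(uv[:,1]-K[1,2])/K[1,1]]
    r=q.copy()
    for _ in range(20): r=q/(1+d["k1"]*(r**2).sum(1,keepdims=True))
    return r
def ray(d,uv):
    r=norm(d,uv);v=np.c_[r,np.ones(len(r))]@np.array(d["attitude"]).T
    return np.array(d["position"]),v/np.linalg.norm(v,axis=1,keepdims=True)
def onz(d,uv,z):
    p,v=ray(d,uv);return p+v*((z-p[2])/v[:,2])[:,None]
def tri(d1,uv1,d2,uv2):
    p,v=ray(d1,uv1);q,w=ray(d2,uv2);out=[]
    for a,b in zip(v,w):
        t=np.linalg.lstsq(np.c_[a,-b],q-p,rcond=None)[0];A=p+a*t[0];B=q+b*t[1];out.append(np.r_[(A+B)/2,np.linalg.norm(A-B)])
    return np.array(out)
def proj(d,P):
    P=np.atleast_2d(P);c=(P-np.array(d["position"]))@np.array(d["attitude"]);r=c[:,:2]/c[:,2:]
    r=r*(1+d["k1"]*(r**2).sum(1,keepdims=True));K=np.array(d["K"]);return np.c_[r[:,0]*K[0,0]+K[0,2],r[:,1]*K[1,1]+K[1,2]]
def crop(d,x0,y0,x1,y1,s,name):
    im=cv2.resize(d["image"][y0:y1,x0:x1,::-1],None,fx=s,fy=s,interpolation=cv2.INTER_CUBIC);cv2.imwrite("pics/"+name,im)
E
python3 - <<'E'
from h import *
import pickle
D={n:ctrl.get_image(n) for n in ["scene","top"]}
pickle.dump(D,open("D0.pkl","wb"))
crop(D["scene"],140,170,390,300,3,"s1.png")
crop(D["top"],150,130,350,240,4,"t1.png")
E
```

```text
(no output)
```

View pics/s1.png

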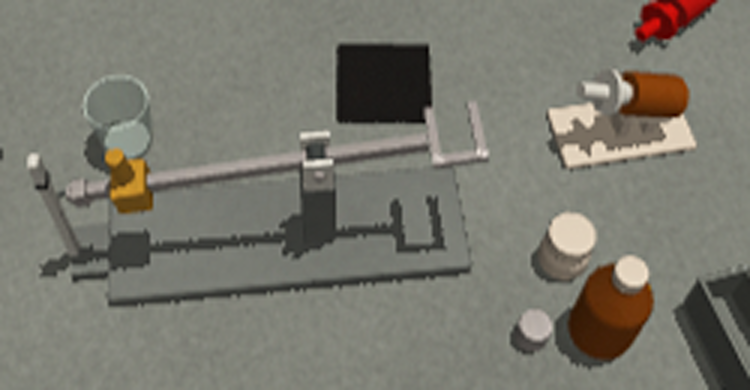

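View pics/t1.png

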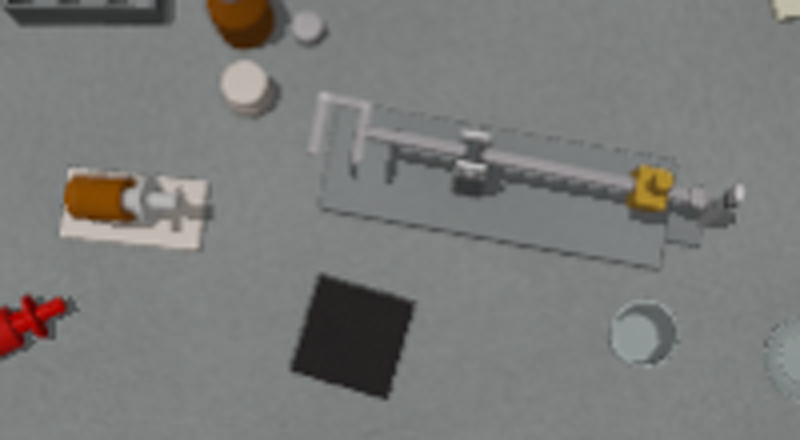

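```bash
python3 - <<'E'
from h import *
import pickle
D=pickle.load(open("D0.pkl","rb"));T=D["top"];S=D["scene"]
t=lambda l:np.array(l)/4+[150,130]
s=lambda l:np.array(l)/3+[140,170]
np.set_printoptions(precision=1,suppress=True)
print("plate top",onz(T,t([(70,167),(212,180),(200,248),(60,236)]),10))
print("plate scene",onz(S,s([(549,110),(567,165),(695,147)]),10))
print("mat top",onz(T,t([(320,273),(415,301),(387,399),(291,370)]),4))
print("mat sc",onz(S,s([(337,44),(428,44),(431,121),(337,121)]),4))
print("base top",onz(T,t([(320,209),(661,268)]),18), onz(T,t([(335,100),(677,158)]),18))
print("base sc",onz(S,s([(109,300),(470,268)]),18))
print("knobtip jar",tri(T,t([(182,199)]),S,s([(584,89)])))
print("poise knob top",tri(T,t([(660,178)]),S,s([(115,156)])))
print("fork corners",tri(T,t([(321,96),(369,104),(315,152),(356,164)]),S,s([(486,153),(434,160),(474,103),(429,112)])))
print("post top (pivot)",tri(T,t([(475,148)]),S,s([(317,150)])))
print("beam end",tri(T,t([(690,197)]),S,s([(75,190)])))
# amber
for n,d in D.items():
    h=cv2.cvtColor(d["image"],cv2.COLOR_RGB2HSV);m=cv2.inRange(h,(5,130,50),(20,255,255))
    k,l,st,c=cv2.connectedComponentsWithStats(m)
    print(n,[(st[i].tolist(),c[i]) for i in range(1,k) if st[i][4]>30])
    r=cv2.inRange(h,(20,120,80),(30,255,255));k,l,st,c=cv2.connectedComponentsWithStats(r)
    print(' yellow',[(st[i].tolist(),c[i]) for i in range(1,k) if st[i][4]>30])
E
```

```text
plate top [[592.  372.2  10. ]
 [579.1 230.3  10. ]
 [511.5 240.6  10. ]
 [523.  379.7  10. ]]
plate scene [[513.2 246.   10. ]
 [579.3 238.3  10. ]
 [594.7 372.2  10. ]]
mat top [[487.9 123.    4. ]
 [460.7  29.7   4. ]
 [365.2  56.5   4. ]
 [392.9 150.1   4. ]]
mat sc [[367.6  57.2   4. ]
 [394.3 153.3   4. ]
 [489.6 124.8   4. ]
 [463.4  30.5   4. ]]
base top [[ 549.2  122.7   18. ]
 [ 492.2 -209.6   18. ]] [[ 658.   109.3   18. ]
 [ 601.1 -227.5   18. ]]
base sc [[ 602.1 -225.    18. ]
 [ 661.3  104.4   18. ]]
knobtip jar [[547.6 247.9  97.4   7.9]]
poise knob top [[ 552.7 -183.7  178.2    1.5]]
fork corners [[626.7 112.9 168.9   2.6]
 [620.1  70.2 166.    1.2]
 [577.1 118.7 169.6   5.4]
 [568.4  82.6 157.4   3.4]]
post top (pivot) [[582.  -21.9 162.    3.1]]
beam end [[ 544.6 -222.9  125.3    7.9]]
scene [([34, 0, 161, 98, 8174], array([105.8,  41.6])), ([419, 43, 12, 5, 31], array([424.6,  45.8])), ([390, 50, 23, 3, 39], array([400.3,  50.9])), ([150, 72, 18, 12, 151], array([158.6,  77.5])), ([347, 194, 23, 15, 274], array([358.3, 201.3])), ([175, 220, 16, 21, 242], array([182.5, 230.5])), ([329, 258, 29, 32, 566], array([342.2, 275. ]))]
 yellow []
top [([202, 123, 16, 19, 182], array([210.3, 133.6])), ([166, 174, 18, 11, 148], array([173.7, 179.2]))]
 yellow [([307, 172, 11, 11, 90], array([312.3, 176.8]))]
```

```bash
cat >> h.py <<'E'
from scipy.spatial.transform import Rotation as Ro
np.set_printoptions(precision=2,suppress=True)
def Rzy(z,y):
    z=np.array(z,float);z/=np.linalg.norm(z);y=np.array(y,float);y-=z*(y@z);y/=np.linalg.norm(y);return np.c_[np.cross(y,z),y,z]
def delta(p,R=None,s=None):
    s=s or ctrl.sense();R0=s["orientation"];sh=R0.T@(np.array(p)-s["ee_pos"])
    rv=np.zeros(3) if R is None else Ro.from_matrix(R0.T@R).as_rotvec(degrees=True)
    print("shift",sh.round(1),"turn",rv.round(2),"|",np.linalg.norm(sh).round(),np.linalg.norm(rv).round(1));return sh,rv
def show(s=None):
    s=s or ctrl.sense();print("t",round(s["time_s"],2),"p",s["ee_pos"],"q",s["joint_pos"],"F",s["contact_force"],"w",round(s["gripper_width"],1));print(s["orientation"])
E
python3 - <<'E'
from h import *
delta((550,265,230),Rzy((0,0,-1),(0.996,-0.088,0)))
E
```

```text
shift [-406.6 -169.4   -7.6] turn [-0.04  0.03 72.54] | 441.0 72.5
```

Call:
carry_out(rows=[[1,-60,-25,0,0,0,10],[1,-120,-50,0,0,0,20],[1,-180,-75,0,0,0,30],[1,-240,-100,0,0,0,40],[1,-300,-125,-2,0,0,50],[1,-360,-150,-5,0,0,60],[1,-406.6,-169.4,-7.6,0,0,70],[1,-406.6,-169.4,-7.6,0,0,72.5],[1,-406.6,-169.4,-7.6,0,0,72.5]], newtons=30)

```text
time_s: 1.38
ee_pos: [549.7, 265.5, 229.9]
orientation: [[0.087, 0.996, -0.001], [0.996, -0.087, 0.0], [0.0, -0.001, -1.0]]
contact_force: [-0.4, 0.0, -0.7]
gripper_width: 87.9
```

```bash
python3 - <<'E'
from h import *
import pickle
show()
D={n:ctrl.get_image(n) for n in ["wrist","top"]}
pickle.dump(D,open("D1.pkl","wb"))
cv2.imwrite("pics/w1.png",D["wrist"]["image"][:,:,::-1])
show()
E
```

```text
t 1.38 p [549.74 265.47 229.93] q [-46.46  22.47  21.98  94.23  -9.1   65.1  -27.13] F [-0.45  0.01 -0.75] w 87.9
[[ 0.09  1.   -0.  ]
 [ 1.   -0.09  0.  ]
 [ 0.   -0.   -1.  ]]
t 1.48 p [548.82 266.97 229.94] q [-46.55  22.45  21.9   94.24  -9.09  65.1  -27.09] F [ 0.73  0.85 -0.24] w 87.7
[[ 0.08  1.   -0.  ]
 [ 1.   -0.08  0.  ]
 [ 0.   -0.   -1.  ]]
```

View pics/w1.png

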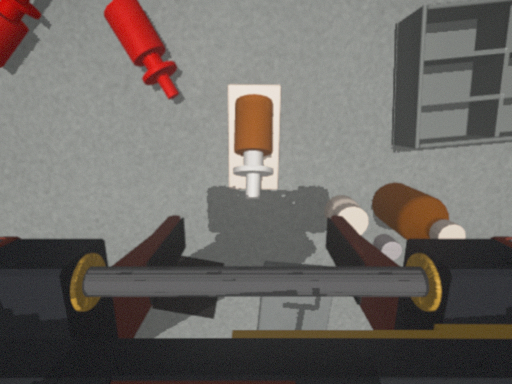

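```bash
python3 - <<'E'
from h import *
import pickle
D=pickle.load(open("D1.pkl","rb"));W=D["wrist"];print(W["position"])
crop(W,200,70,320,210,5,"w1c.png")
print("knob tip",onz(W,[(253.5,196)],95), "flange c",onz(W,[(253,170)],55+81*np.sin(.349)))
print("body mid edges",onz(W,[(235.5,125),(272.5,125)],65))
print("plate far corners",onz(W,[(228.5,85),(280,85)],10))
E
```

```text
[555.85 333.19 393.63]
knob tip [[546.96 253.97  95.  ]] flange c [[548.72 280.96  82.7 ]]
body mid edges [[532.99 331.6   65.  ]
 [575.19 327.91  65.  ]]
plate far corners [[525.41 382.04  10.  ]
 [591.68 376.24  10.  ]]
```

View pics/w1c.png

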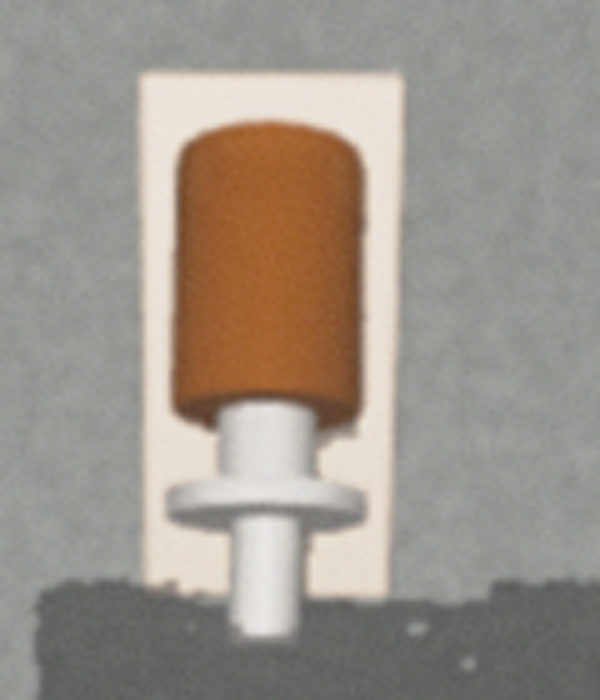

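```bash
cat > kin.py <<'E'
from h import *
import itertools,json
from scipy.optimize import least_squares
Rz=lambda a:Ro.from_euler('z',a,degrees=True).as_matrix()
Ry=lambda a:Ro.from_euler('y',a,degrees=True).as_matrix()
def fk(q,sg,v):
    y0,y7,h,L1,L2,L3,o2,o4,o6=v
    R=Rz(sg[0]*q[0]+y0)@Ry(q[1]);p=np.array([0,0,h])+R@[o2,0,L1]
    R=R@Rz(sg[1]*q[2])@Ry(q[3]);p=p+R@[o4,0,L2]
    R=R@Rz(sg[2]*q[4])@Ry(q[5]);p=p+R@[o6,0,L3]
    return p,R@Rz(sg[3]*q[6]+y7)
E
cat > fit.py <<'E'
from kin import *
Q=[([-71.404817,23.60031272,-0.72847928,91.50273577,0.32046069,64.98933976,-4.7090336],[239.05,576.94,221.8],[[-9.23874786e-01,3.82694556e-01,-5.05827367e-04],[3.82694876e-01,9.23873585e-01,-1.49363240e-03],[-1.04284444e-04,-1.57350685e-03,-9.99998757e-01]])]
import sys
try: Q+=json.load(open("extra.json"))
except: pass
s=ctrl.sense();Q.append((s["joint_pos"].tolist(),s["ee_pos"].tolist(),s["orientation"].tolist()))
json.dump(Q[1:],open("extra.json","w"))
best=[]
for sg in itertools.product([1,-1],repeat=4):
  for a in range(0,360,90):
    def f(v,w=1):
        r=[]
        for q,p,R in Q:
            P,M=fk(q,sg,v);r+=list((P-p)/1000)+list(((M-np.array(R))).ravel())
        return np.r_[r,0.0003*(np.array(v[6:]))/10, 0.0003*(np.array(v[2:6])-[350,400,400,300])/100]
    o=least_squares(f,[68+71*sg[0],a,350,400,400,300,0,0,0]);best.append((o.cost,sg,o.x))
best.sort(key=lambda b:b[0])
for b in best[:4]:print("%.2e"%b[0],b[1],b[2])
json.dump([best[0][1],best[0][2].tolist()],open("fk.json","w"))
for q,p,R in Q: print(fk(q,best[0][1],best[0][2])[0]-p)
E
python3 fit.py
```

```text
6.60e-06 (-1, -1, -1, -1) [ -4.43 445.57 447.29 352.07 460.65 348.87  66.62 -27.01   4.32]
6.60e-06 (-1, -1, -1, -1) [ -4.43  85.57 447.29 352.07 460.65 348.87  66.62 -27.01   4.32]
6.60e-06 (-1, -1, -1, -1) [ -4.43  85.57 447.29 352.07 460.65 348.86  66.62 -27.01   4.32]
6.60e-06 (-1, -1, -1, -1) [ -4.43  85.57 447.29 352.07 460.65 348.87  66.62 -27.01   4.32]
[0.33 1.18 1.62]
[-1.05 -0.68 -1.62]
```

```bash
python3 - <<'E'
from h import *
import pickle
D=pickle.load(open("D0.pkl","rb"));T=D["top"];S=D["scene"];s=lambda l:np.array(l)/3+[140,170]
print("bottle cap",onz(S,s([(631,273)]),128),"pot",onz(S,s([(571,236)]),55),"weight",onz(S,s([(535,325)]),30),'beaker',onz(S,s([(118,110)]),40))
delta((553.6,320.6,150),Rzy((0,0,-1),(0.996,-0.086,0)))
delta((553.6,320.6,50),Rzy((0,0,-1),(0.996,-0.086,0)))
E
```

```text
bottle cap [[744.55 202.23 128.  ]] pot [[671.11 194.79  55.  ]] weight [[733.27 138.72  30.  ]] beaker [[ 413.6 -184.3   40. ]]
shift [53.8  0.4 80. ] turn [-0.06 -0.03  0.16] | 96.0 0.2
shift [ 53.8   0.5 180. ] turn [-0.06 -0.03  0.16] | 188.0 0.2
```

Call:
carry_out(rows=[[1,40,0.3,30,0,0,0],[1,54,0.3,70,0,0,0],[1,54,0.3,110,0,0,0],[1,54,0.3,150,0,0,0],[1,54,0.3,180,0,0,0],[1,54,0.3,180,0,0,0]])

```text
time_s: 2.22
ee_pos: [552.2, 319.9, 47.9]
orientation: [[0.084, 0.996, -0.005], [0.996, -0.084, -0.002], [-0.002, -0.004, -1.0]]
contact_force: [-0.4, -1.1, 0.9]
gripper_width: 87.8
```

```bash
python3 - <<'E'
from h import *
show()
D=ctrl.get_image("wrist");crop(D,120,60,400,320,2.5,"w2.png")
D=ctrl.get_image("scene");crop(D,300,150,420,250,6,"s2.png")
E
python3 fit.py
```

```text
t 2.23 p [552.19 319.86  47.93] q [-46.68  36.44  17.65  98.94 -14.28  47.11 -27.25] F [-0.36 -1.1   0.92] w 87.8
[[ 0.08  1.   -0.  ]
 [ 1.   -0.08 -0.  ]
 [-0.   -0.   -1.  ]]
1.50e-05 (-1, -1, -1, -1) [ -4.39  85.61 367.21 497.48 435.27 436.97   8.9  -28.46 -14.23]
1.50e-05 (-1, -1, -1, -1) [ -4.39  85.61 367.21 497.48 435.27 436.97   8.9  -28.46 -14.23]
1.50e-05 (-1, -1, -1, -1) [ -4.39 445.61 367.2  497.48 435.27 436.96   8.9  -28.46 -14.23]
1.50e-05 (-1, -1, -1, -1) [ -4.39  85.61 367.21 497.48 435.27 436.97   8.9  -28.46 -14.23]
[0.55 2.57 1.85]
[-3.44  0.21 -1.38]
[ 1.19 -1.7  -0.47]
```

View pics/w2.png

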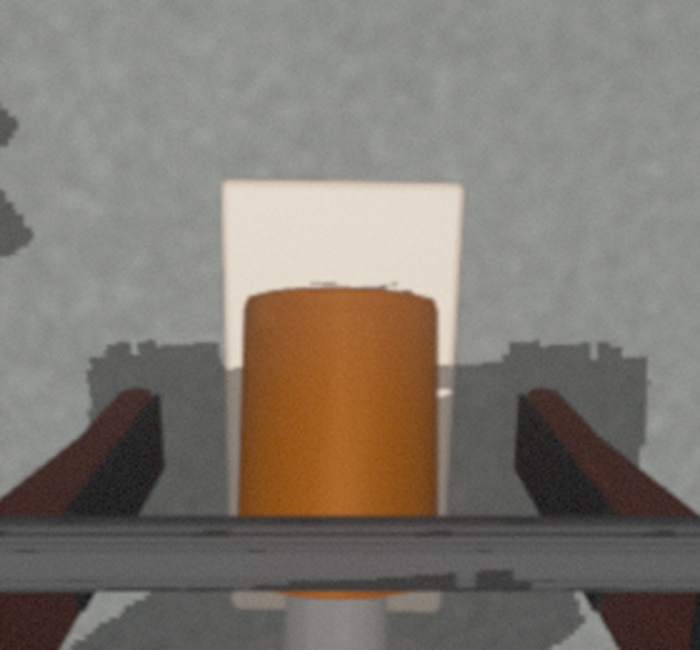

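View pics/s2.png

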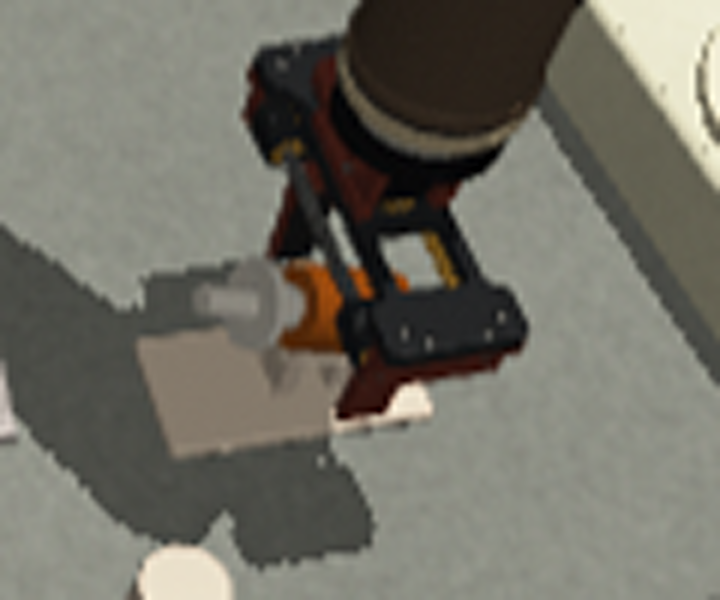

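Call:
carry_out(rows=[[-1,0,0,-1,0,0,0],[-1,0,0,-1,0,0,0],[-1,0,0,-1,0,0,0],[-1,0,0,-1,0,0,0]], newtons=30)

```text
time_s: 2.82
ee_pos: [555.2, 319.1, 51.6]
orientation: [[0.087, 0.996, 0.0], [0.996, -0.087, 0.0], [0.0, 0.0, -1.0]]
contact_force: [-0.0, 0.4, -1.2]
gripper_width: 51.3
```

```bash
python3 - <<'E'
from h import *
show()
E
python3 fit.py
```

```text
t 2.83 p [555.16 319.1   51.56] q [-46.6   36.2   17.8   98.8  -14.26  47.2  -27.29] F [-0.01  0.37 -1.23] w 51.3
[[ 0.09  1.    0.  ]
 [ 1.   -0.09  0.  ]
 [ 0.    0.   -1.  ]]
1.64e-05 (-1, -1, -1, -1) [ -4.38  85.62 333.9  509.87 436.22 407.21   8.1  -19.9  -12.91]
1.64e-05 (-1, -1, -1, -1) [ -4.38  85.62 333.9  509.87 436.22 407.21   8.1  -19.91 -12.91]
1.64e-05 (-1, -1, -1, -1) [ -4.38 445.62 333.89 509.87 436.22 407.21   8.1  -19.91 -12.91]
1.64e-05 (-1, -1, -1, -1) [ -4.38  85.62 333.9  509.88 436.22 407.21   8.1  -19.9  -12.91]
[0.52 2.79 1.83]
[-3.91  0.46 -1.23]
[ 0.77 -1.05 -0.29]
[ 0.75 -1.06 -0.3 ]
```

Call:
carry_out(rows=[[-1,0,0,0,0,0,0],[-1,0,0,0,0,0,0],[-1,0,0,0,0,0,0],[-1,0,0,-25,0,0,0],[-1,0,0,-60,0,0,0],[-1,0,0,-100,0,0,0],[-1,0,0,-140,0,0,0],[-1,0,0,-160,0,0,0],[-1,0,0,-160,0,0,0]])

```text
time_s: 3.95
ee_pos: [555.7, 319.2, 212.5]
orientation: [[0.087, 0.996, 0.002], [0.996, -0.087, 0.002], [0.002, 0.002, -1.0]]
contact_force: [0.1, -0.3, -2.7]
gripper_width: 43.8
```

```bash
python3 - <<'E'
from h import *
show()
D=ctrl.get_image("scene");crop(D,300,150,420,250,6,"s3.png")
E
python3 fit.py
cat > ik.py <<'E'
from kin import *
sg,v=json.load(open("fk.json"))
lo=np.array([-169.25,-16.82,-84.01,7.8,-59.2,7.22,-163.78]);hi=np.array([169.25,113.86,82.57,145.47,239.2,106.19,163.78])
def ik(p,R,q0,reg=0.002):
    def f(q):
        P,M=fk(q,sg,v);return np.r_[(P-p)/100,(M-R).ravel(),reg*(q-q0)/10]
    o=least_squares(f,np.clip(q0,lo+.1,hi-.1),bounds=(lo,hi));P,M=fk(o.x,sg,v)
    return o.x,np.linalg.norm(P-p),Ro.from_matrix(M.T@R).magnitude()*57.3
E
python3 - <<'E'
from ik import *
s=ctrl.sense();q=s["joint_pos"];R0=s["orientation"];p0=s["ee_pos"]
d=np.array([-.086,-.996,0]);
for yaw in (0,):
  y=np.array([.996,-.086,0])
  for k in range(0,11):
    a=np.radians(70*k/10); z=np.cos(a)*np.array([0,0,-1])+np.sin(a)*d
    R=Rzy(z,y); g0=np.array([553,320,230]);g1=np.array([427,90,48]);
    g=g0+(np.array([427,110,130])-g0)*k/10
    q,e,er=ik(g+19*z,R,q);print(k,q.round(0),round(e,1),round(er,1))
  q,e,er=ik(g1+19*z,R,q);print(q.round(0),round(e,1),round(er,1))
E
```

```text
t 3.95 p [555.7  319.22 212.51] q [-49.08  26.23  21.2   91.07 -10.23  64.46 -30.49] F [ 0.05 -0.29 -2.75] w 43.8
[[ 0.09  1.    0.  ]
 [ 1.   -0.09  0.  ]
 [ 0.    0.   -1.  ]]
2.09e-05 (-1, -1, -1, -1) [ -4.37 445.63 474.   539.16 444.81 552.96   3.09   1.32  -8.51]
2.09e-05 (-1, -1, -1, -1) [ -4.37  85.63 474.01 539.16 444.81 552.96   3.09   1.32  -8.51]
2.09e-05 (-1, -1, -1, -1) [ -4.37  85.63 474.   539.15 444.81 552.95   3.09   1.31  -8.51]
2.09e-05 (-1, -1, -1, -1) [ -4.37  85.63 474.   539.16 444.81 552.95   3.09   1.32  -8.51]
[0.83 4.04 2.17]
[-3.43  0.24 -0.51]
[ 0.66 -0.59 -0.28]
[ 0.66 -0.64 -0.28]
[-1.29 -1.51 -1.1 ]
0 [-49.  26.  21.  91. -10.  65. -31.] 0.0 0.0
1 [-53.  29.  23.  89.  -5.  68. -36.] 0.0 0.0
2 [-57.  32.  24.  88.  -1.  71. -40.] 0.0 0.0
3 [-60.  36.  25.  86.   2.  74. -44.] 0.0 0.0
4 [-63.  40.  26.  85.   5.  78. -47.] 0.0 0.0
5 [-66.  44.  27.  83.   7.  81. -49.] 0.0 0.0
6 [-67.  49.  27.  82.   9.  84. -52.] 0.0 0.0
7 [-69.  54.  28.  80.  10.  87. -54.] 0.0 0.0
8 [-70.  60.  28.  79.  12.  89. -55.] 0.0 0.0
9 [-71.  65.  28.  77.  13.  92. -57.] 0.0 0.0
10 [-72.  71.  28.  75.  13.  95. -59.] 0.0 0.0
[-71.  78.  27.  74.  12.  90. -61.] 0.0 0.0
```

View pics/s3.png

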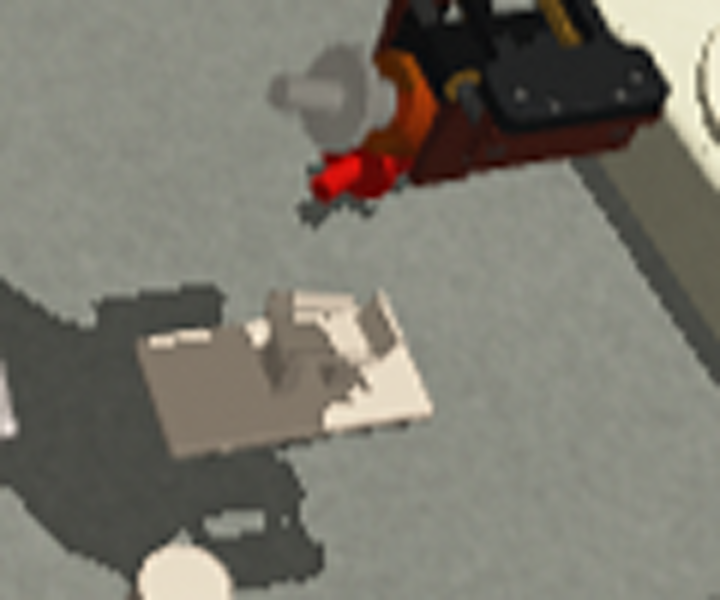

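```bash
python3 - <<'E'
from ik import *
s=ctrl.sense();R0=s["orientation"];p0=s["ee_pos"]
d=np.array([-.0865,-.996,0]);y=np.array([.996,-.0865,0])
g0=np.array([554,320,231]);g1=np.array([428,105,150])
for k in range(1,11):
    a=np.radians(70*min(1,k/9)); z=np.cos(a)*np.array([0,0,-1])+np.sin(a)*d
    delta(g0+(g1-g0)*min(1,k/9)+19*z,Rzy(z,y),s)
E
```

```text
shift [-26.6 -12.9   7.8] turn [-0.   -7.79 -0.04] | 31.0 7.8
shift [-54.2 -24.7  16.2] turn [ -0.01 -15.56  -0.04] | 62.0 15.6
shift [-81.6 -36.6  24.4] turn [ -0.01 -23.34  -0.04] | 93.0 23.3
shift [-108.9  -48.4   32.2] turn [ -0.01 -31.12  -0.04] | 124.0 31.1
shift [-136.1  -60.3   39.7] turn [ -0.02 -38.89  -0.04] | 154.0 38.9
shift [-163.   -72.2   47. ] turn [ -0.02 -46.67  -0.04] | 184.0 46.7
shift [-189.6  -84.    54. ] turn [ -0.02 -54.45  -0.04] | 214.0 54.4
shift [-216.   -95.9   60.8] turn [ -0.02 -62.23  -0.04] | 244.0 62.2
shift [-242.1 -107.7   67.4] turn [ -0.03 -70.01  -0.04] | 273.0 70.0
shift [-242.1 -107.7   67.4] turn [ -0.03 -70.01  -0.04] | 273.0 70.0
```

Call:
carry_out(rows=[[-1,-27,-13,8,0,-8,0],[-1,-54,-25,16,0,-16,0],[-1,-82,-37,24,0,-23,0],[-1,-109,-48,32,0,-31,0],[-1,-136,-60,40,0,-39,0],[-1,-163,-72,47,0,-47,0],[-1,-190,-84,54,0,-54.5,0],[-1,-216,-96,61,0,-62,0],[-1,-242,-108,67,0,-70,0],[-1,-242,-108,67,0,-70,0]])

```text
time_s: 5.25
ee_pos: [424.3, 86.3, 141.6]
orientation: [[0.024, 0.996, -0.083], [0.335, -0.086, -0.938], [-0.942, -0.005, -0.336]]
contact_force: [0.4, 0.8, -2.2]
gripper_width: 43.7
```

```bash
python3 - <<'E'
from ik import *
show();s=ctrl.sense()
D=ctrl.get_image("scene");crop(D,180,60,440,260,3,"s4.png")
d=np.array([-.0865,-.996,0]);y=np.array([.996,-.0865,0]);a=np.radians(70);z=np.cos(a)*np.array([0,0,-1])+np.sin(a)*d
delta(np.array([428,92,60])+19*z,Rzy(z,y),s)
delta(np.array([428,92,48])+19*z,Rzy(z,y),s)
E
python3 fit.py
```

```text
t 5.25 p [424.3   86.34 141.57] q [-69.07  51.37  31.23 104.3   22.3   83.97 -54.57] F [ 0.44  0.8  -2.19] w 43.7
[[ 0.02  1.   -0.08]
 [ 0.34 -0.09 -0.94]
 [-0.94 -0.01 -0.34]]
shift [78.9  3.7 40.8] turn [-0.09  0.36  0.29] | 89.0 0.5
shift [90.2  3.7 44.8] turn [-0.09  0.36  0.29] | 101.0 0.5
1.23e-03 (-1, -1, -1, -1) [  -0.73   89.35  209.71  698.39  556.98  358.17 -139.63   95.8   -11.57]
1.23e-03 (-1, -1, -1, -1) [  -0.73   89.35  209.71  698.39  556.98  358.17 -139.63   95.8   -11.57]
1.23e-03 (-1, -1, -1, -1) [  -0.73   89.35  209.71  698.39  556.98  358.17 -139.63   95.8   -11.57]
1.23e-03 (-1, -1, -1, -1) [  -0.73  449.35  209.71  698.39  556.98  358.17 -139.63   95.8   -11.57]
[-38.63  16.51   2.58]
[-4.57 -6.48 -0.26]
[-5.32  5.84 -0.39]
[-5.34  5.69 -0.4 ]
[4.57 1.74 3.12]
[ 2.03 -3.48 -4.64]
```

View pics/s4.png

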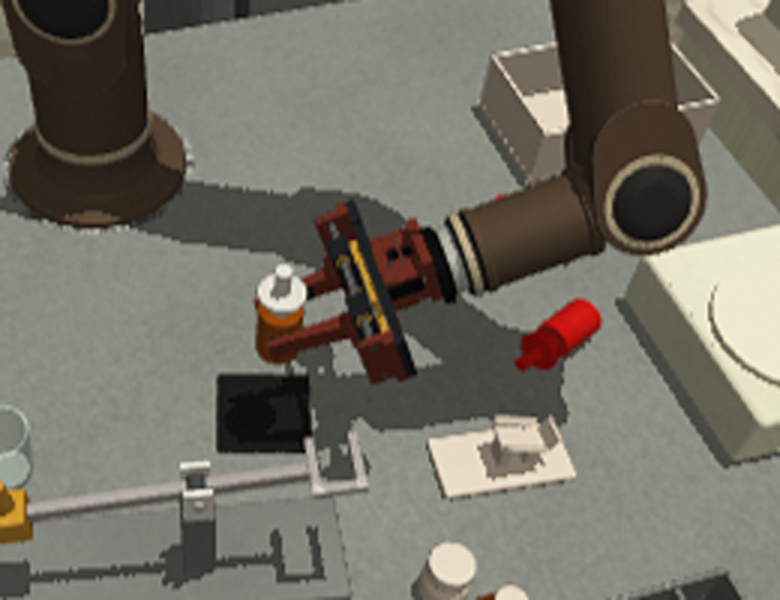

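```bash
python3 - <<'E'
from h import *
import pickle
D=pickle.load(open("D0.pkl","rb"));T=D["top"];S=D["scene"]
print("scale corners bench",onz(T,[(68,227),(122,227),(122,163)],0),"z80", onz(T,[(68,227),(122,227),(122,163)],80))
print("crate",onz(T,[(75,275),(126,278)],60))
print("red jars",onz(T,[(152,213),(140,255)],30))
print("scale tri",tri(T,[(122,227)],S,[(180+618/3,60+300/3)]))
s=ctrl.sense();
for L in (330,400,440):print(s["ee_pos"]-L*s["orientation"][:,2])
E
```

```text
scale corners bench [[369.67 774.6    0.  ]
 [372.48 549.99   0.  ]
 [629.87 563.09   0.  ]] z80 [[368.09 730.4   80.  ]
 [370.73 518.95  80.  ]
 [613.05 531.28  80.  ]]
crate [[187.79 704.03  60.  ]
 [181.66 504.26  60.  ]]
red jars [[426.8  422.03  30.  ]
 [265.83 463.39  30.  ]]
scale tri [[371.62 555.45 -22.66   6.75]]
[452.84 396.3  255.01]
[458.59 461.87 278.83]
[461.87 499.34 292.44]
```

Call:
carry_out(rows=[[-1,25,1,12,0,0,0],[-1,55,3,26,0,0,0.3],[-1,79,3.7,40.8,0,0.3,0.3],[-1,79,3.7,40.8,0,0.3,0.3],[-1,79,3.7,40.8,0,0.3,0.3]])

```text
time_s: 5.92
ee_pos: [429.9, 76.4, 57.2]
orientation: [[0.037, 0.996, -0.081], [0.347, -0.089, -0.934], [-0.937, 0.006, -0.349]]
contact_force: [-1.1, -1.5, -2.0]
gripper_width: 43.5
```

```bash
python3 - <<'E'
from ik import *
show();s=ctrl.sense()
D=ctrl.get_image("scene");crop(D,220,130,350,240,6,"s5.png")
d=np.array([-.0865,-.996,0]);y=np.array([.996,-.0865,0]);a=np.radians(70);z=np.cos(a)*np.array([0,0,-1])+np.sin(a)*d
delta(np.array([428,92,46])+19*z,Rzy(z,y),s)
E
```

```text
t 5.92 p [429.94  76.37  57.15] q [-66.72  58.97  28.99 103.62  20.08  77.01 -58.03] F [-1.15 -1.54 -2.03] w 43.5
[[ 0.04  1.   -0.08]
 [ 0.35 -0.09 -0.93]
 [-0.94  0.01 -0.35]]
shift [15.7 -3.4  8.5] turn [-0.02 -0.43 -0.39] | 18.0 0.6
```

View pics/s5.png

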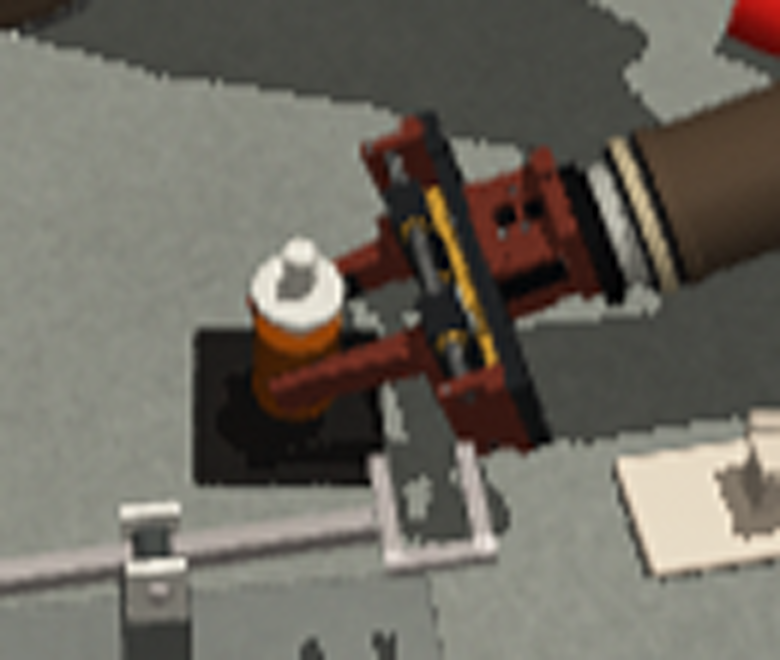

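Call:
carry_out(rows=[[-1,4,-0.5,2,0,0,0],[-1,8,-1,4,0,0,0],[-1,11,-1,5,0,0,0],[-1,11,-1,5,0,0,0]])

```text
time_s: 6.48
ee_pos: [428.0, 75.0, 43.8]
orientation: [[0.035, 0.996, -0.082], [0.345, -0.089, -0.934], [-0.938, 0.005, -0.347]]
contact_force: [-0.4, -0.5, -1.7]
gripper_width: 43.3
```

```bash
python3 - <<'E'
from h import *
show();s=ctrl.sense();print(s["ee_pos"]-19*s["orientation"][:,2])
E
```

```text
t 6.47 p [427.96  74.96  43.78] q [-66.56  60.29  28.55 103.54  19.71  76.15 -58.58] F [-0.43 -0.51 -1.69] w 43.3
[[ 0.04  1.   -0.08]
 [ 0.34 -0.09 -0.93]
 [-0.94  0.   -0.35]]
[429.51  92.71  50.36]
```

Grasp at 50.4, no contact yet; continue in small steps.

Call:
carry_out(rows=[[-1,1,0,0.4,0,0,0],[-1,2,0,0.8,0,0,0],[-1,3,0,1.2,0,0,0],[-1,3,0,1.2,0,0,0]])

```text
time_s: 6.98
ee_pos: [428.0, 74.9, 40.7]
orientation: [[0.035, 0.996, -0.082], [0.345, -0.089, -0.934], [-0.938, 0.005, -0.347]]
contact_force: [0.5, -0.9, -2.0]
gripper_width: 43.6
```

Call:
carry_out(rows=[[-1,1,0,0.4,0,0,0],[-1,2,0,0.8,0,0,0],[-1,2,0,0.8,0,0,0]])

```text
time_s: 7.35
ee_pos: [428.0, 74.8, 38.5]
orientation: [[0.035, 0.996, -0.082], [0.345, -0.089, -0.934], [-0.938, 0.005, -0.347]]
contact_force: [0.2, 0.2, -2.8]
gripper_width: 43.6
```

```bash
python3 - <<'E'
from h import *
show();s=ctrl.sense();print(s["ee_pos"]-19*s["orientation"][:,2])
D=ctrl.get_image("scene");crop(D,220,130,350,240,6,"s6.png")
E
```

```text
t 7.35 p [428.01  74.83  38.54] q [-66.45  60.8   28.39 103.39  19.57  75.83 -58.77] F [ 0.18  0.19 -2.78] w 43.6
[[ 0.04  1.   -0.08]
 [ 0.35 -0.09 -0.93]
 [-0.94  0.   -0.35]]
[429.57  92.58  45.14]
```

View pics/s6.png

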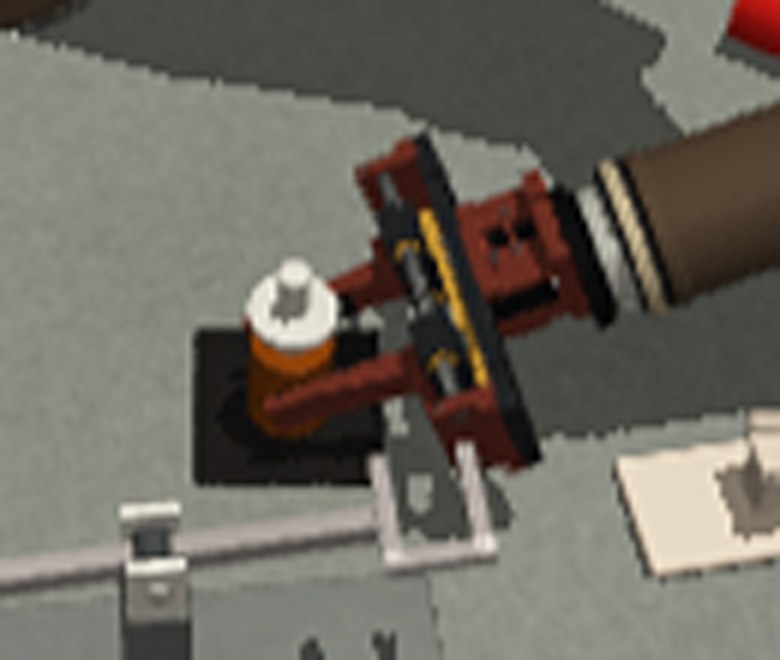

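Call:
carry_out(rows=[[-1,1,0,0.4,0,0,0],[-1,2,0,0.8,0,0,0],[-1,2,0,0.8,0,0,0]])

```text
time_s: 7.78
ee_pos: [428.0, 74.8, 36.4]
orientation: [[0.035, 0.996, -0.082], [0.345, -0.089, -0.934], [-0.938, 0.005, -0.347]]
contact_force: [0.6, -1.0, -2.5]
gripper_width: 43.4
```

```bash
python3 - <<'E'
from h import *
show();s=ctrl.sense();g=s["ee_pos"]-19*s["orientation"][:,2];print(g)
D=ctrl.get_image("scene")
# expected pixels for base edge if standing at (430,93) 
print(onz(D,[(220+290/6,130+437/6)],4),onz(D,[(220+295/6,130+268/6)],116-8))
c=np.array(D["position"][:2])-g[:2];c/=np.linalg.norm(c)
print((proj(D,[[*(g[:2]+22*c),4],[*g[:2],116]])-[220,130])*6)
E
```

```text
t 7.78 p [428.    74.75  36.38] q [-66.41  61.01  28.32 103.33  19.51  75.71 -58.85] F [ 0.59 -1.04 -2.47] w 43.4
[[ 0.04  1.   -0.08]
 [ 0.35 -0.09 -0.93]
 [-0.94  0.   -0.35]]
[429.56  92.51  42.97]
[[450.01  86.89   4.  ]] [[419.12  94.78 108.  ]]
[[286.45 438.13]
 [297.53 275.1 ]]
```

Call:
carry_out(rows=[[-1,1,0,0.4,0,0,0],[-1,2,0,0.8,0,0,0],[-1,2,0,0.8,0,0,0]])

```text
time_s: 8.2
ee_pos: [428.2, 74.6, 36.0]
orientation: [[0.036, 0.996, -0.082], [0.343, -0.089, -0.935], [-0.939, 0.005, -0.344]]
contact_force: [-0.9, 3.9, 9.3]
gripper_width: 43.7
```

Call:
carry_out(rows=[[-1,1,0,0.4,0,0,0],[-1,1.5,0,0.6,0,0,0],[-1,1.5,0,0.6,0,0,0]])

```text
time_s: 8.57
ee_pos: [428.2, 74.6, 36.0]
orientation: [[0.036, 0.996, -0.082], [0.34, -0.089, -0.936], [-0.94, 0.006, -0.342]]
contact_force: [-2.4, 8.9, 18.6]
gripper_width: 43.4
```

```bash
python3 - <<'E'
from h import *
show();s=ctrl.sense();print(s["ee_pos"]-19*s["orientation"][:,2])
D=ctrl.get_image("scene");crop(D,220,130,350,240,6,"s7.png")
E
```

```text
t 8.57 p [428.21  74.6   35.95] q [-66.4   61.26  28.31 103.19  19.55  75.87 -58.95] F [-2.35  8.94 18.64] w 43.4
[[ 0.04  1.   -0.08]
 [ 0.34 -0.09 -0.94]
 [-0.94  0.01 -0.34]]
[429.77  92.38  42.45]
```

View pics/s7.png

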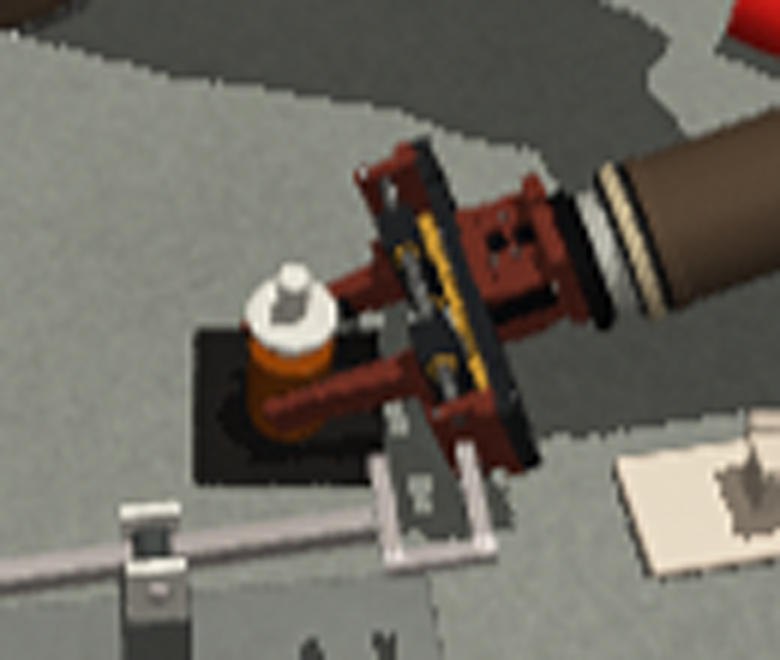

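Call:
carry_out(rows=[[-1,-1.5,0,-0.5,0,0,0],[-1,-2.6,0,-0.9,0,0,0],[-1,-2.6,0,-0.9,0,0,0],[0.7,-2.6,0,-0.9,0,0,0],[0.7,-2.6,0,-0.9,0,0,0],[0.7,-2.6,0,-0.9,0,0,0]])

```text
time_s: 9.38
ee_pos: [428.0, 74.5, 35.3]
orientation: [[0.035, 0.996, -0.082], [0.345, -0.089, -0.934], [-0.938, 0.005, -0.347]]
contact_force: [0.4, -0.2, 0.1]
gripper_width: 69.9
```

```bash
python3 - <<'E'
from h import *
show();s=ctrl.sense();print(s["ee_pos"]-19*s["orientation"][:,2])
D=ctrl.get_image("scene");crop(D,220,130,350,240,6,"s8.png")
E
```

```text
t 9.38 p [427.96  74.47  35.26] q [-66.37  61.12  28.29 103.32  19.48  75.62 -58.88] F [ 0.41 -0.19  0.06] w 69.9
[[ 0.04  1.   -0.08]
 [ 0.34 -0.09 -0.93]
 [-0.94  0.   -0.35]]
[429.52  92.22  41.85]
```

View pics/s8.png

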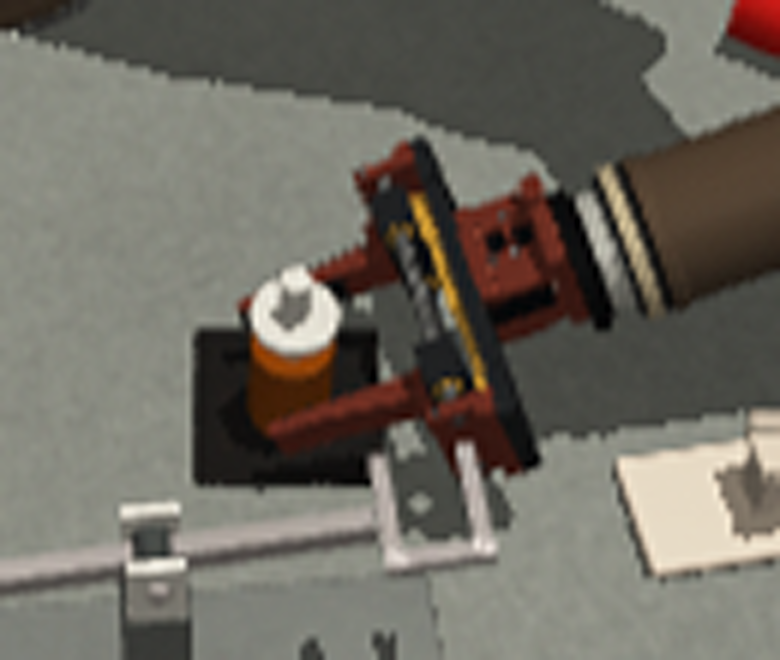

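```bash
python3 - <<'E'
from h import *
s=ctrl.sense();z0=s["orientation"][:,2];p=s["ee_pos"]
y=np.array([.996,-.087,0]);d=np.array([-.087,-.996,0])
def R(deg):
    a=np.radians(deg);z=np.cos(a)*np.array([0,0,-1])+np.sin(a)*d;return Rzy(z,y)
for k in (1,2,3): delta(p-z0*35*k,R(70),s)
b=p-z0*105
e=np.array([430,93,190.])
for k in range(1,8): delta(b+(e-b)*k/7+np.array([0,0,40*np.sin(np.pi*k/7)]),R(70-10*k),s)
E
```

```text
shift [ -0.   0. -35.] turn [-0.02 -0.29 -0.3 ] | 35.0 0.4
shift [ -0.  -0. -70.] turn [-0.02 -0.29 -0.3 ] | 70.0 0.4
shift [  -0.    0. -105.] turn [-0.02 -0.29 -0.3 ] | 105.0 0.4
shift [ -36.1    0.2 -106.2] turn [ 0.    9.71 -0.3 ] | 112.0 9.7
shift [ -68.9    0.5 -106.2] turn [ 0.03 19.71 -0.3 ] | 127.0 19.7
shift [ -96.     0.7 -104. ] turn [ 0.05 29.71 -0.3 ] | 142.0 29.7
shift [-115.8    0.8  -99.2] turn [ 0.08 39.71 -0.29] | 152.0 39.7
shift [-128.4    0.9  -91.6] turn [ 0.11 49.71 -0.29] | 158.0 49.7
shift [-135.1    1.   -82. ] turn [ 0.13 59.71 -0.28] | 158.0 59.7
shift [-138.7    1.1  -71.1] turn [ 0.16 69.71 -0.27] | 156.0 69.7
```

Call:
carry_out(rows=[[0.7,0,0,-35,0,0,0],[0.7,0,0,-70,0,0,0],[0.7,0,0,-105,0,0,0],[0.7,-36,0,-106,0,10,0],[0.7,-69,0.5,-106,0,20,-0.3],[0.7,-96,0.7,-104,0,30,-0.3],[0.5,-116,0.8,-99,0,40,-0.3],[0.2,-128,1,-92,0,50,-0.3],[0.0,-135,1,-82,0,60,-0.3],[0.0,-139,1,-71,0,69.7,-0.3]])

```text
time_s: 10.68
ee_pos: [430.4, 92.5, 191.7]
orientation: [[0.085, 0.996, 0.006], [0.996, -0.085, 0.006], [0.007, 0.005, -1.0]]
contact_force: [0.2, -0.6, 0.2]
gripper_width: 44.3
```

```bash
python3 - <<'E'
from h import *
import pickle
show();s=ctrl.sense()
D={n:ctrl.get_image(n) for n in ["scene","wrist"]}
pickle.dump(D,open("D2.pkl","wb"))
crop(D["scene"],130,130,350,290,3.6,"s9.png")
cv2.imwrite("pics/w9.png",D["wrist"]["image"][:,:,::-1])
E
```

```text
t 10.68 p [430.35  92.51 191.71] q [-45.34   6.83  29.85 119.86  -4.53  53.87 -17.91] F [ 0.22 -0.6   0.22] w 44.3
[[ 0.09  1.    0.01]
 [ 1.   -0.09  0.01]
 [ 0.01  0.01 -1.  ]]
```

View pics/s9.png

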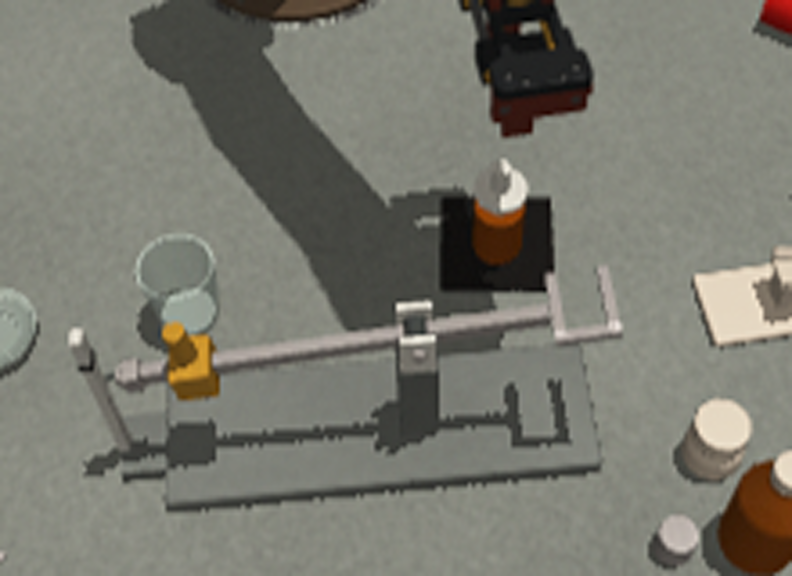

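View pics/w9.png

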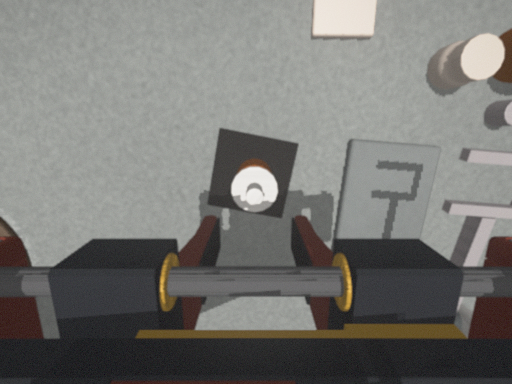

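```bash
python3 - <<'E'
from h import *
import pickle
D=pickle.load(open("D2.pkl","rb"));W=D["wrist"]
crop(W,205,120,305,230,5,"w9c.png")
im=cv2.cvtColor(W["image"],cv2.COLOR_RGB2GRAY)[155:225,220:290];m=(im>150).astype(np.uint8)
cs,_=cv2.findContours(m,cv2.RETR_EXTERNAL,cv2.CHAIN_APPROX_NONE);c=max(cs,key=cv2.contourArea)
e=cv2.fitEllipse(c);print(e,cv2.contourArea(c));u=np.array(e[0])+[220,155]
print("flange",onz(W,[u],4+84),"knob top",onz(W,[(254.5,196)],116))
E
```

```text
((33.927940368652344, 32.529422760009766), (42.47400665283203, 45.5844841003418), 82.8807373046875) 1512.5
flange [[430.31  93.67  88.  ]] knob top [[430.61  92.09 116.  ]]
```

View pics/w9c.png

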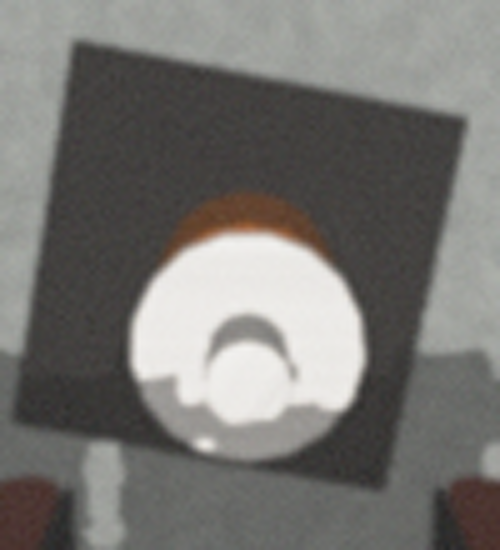

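```bash
python3 - <<'E'
from h import *
s=ctrl.sense()
delta((600,50,310),Rzy((0,0,-1),(0.996,-0.087,0)),s)
E
```

```text
shift [ -21.   173.5 -117.9] turn [ 0.22 -0.32 -0.41] | 211.0 0.6
```

Call:
carry_out(rows=[[0,0,10,-50,0,0,0],[0,-5,60,-100,0,0,0],[0,-14,120,-118,0,-0.3,-0.4],[0,-21,173,-118,0,-0.3,-0.4],[0,-21,173,-118,0,-0.3,-0.4],[0,-21,173,-118,0,-0.3,-0.4]])

```text
time_s: 11.52
ee_pos: [599.5, 57.6, 307.7]
orientation: [[0.078, 0.997, -0.001], [0.997, -0.078, -0.007], [-0.007, -0.0, -1.0]]
contact_force: [-1.8, 0.2, 0.2]
gripper_width: 44.0
```

```bash
python3 - <<'E'
from h import *
import pickle
show();
D={n:ctrl.get_image(n) for n in ["wrist"]}
pickle.dump(D,open("D3.pkl","wb"))
cv2.imwrite("pics/w10.png",D["wrist"]["image"][:,:,::-1])
crop(D["wrist"],180,60,360,230,4,"w10c.png")
show()
E
```

```text
t 11.53 p [599.46  57.58 307.69] q [-35.9   19.79  34.78  89.62 -11.16  74.29  -4.16] F [-1.81  0.17  0.24] w 44.0
[[ 0.08  1.   -0.  ]
 [ 1.   -0.08 -0.01]
 [-0.01 -0.   -1.  ]]
t 11.57 p [599.18  57.73 308.34] q [-35.92  19.69  34.78  89.65 -11.17  74.28  -4.14] F [ 0.22 -0.02  0.27] w 43.6
[[ 0.08  1.    0.  ]
 [ 1.   -0.08 -0.01]
 [-0.01  0.   -1.  ]]
```

View pics/w10.png

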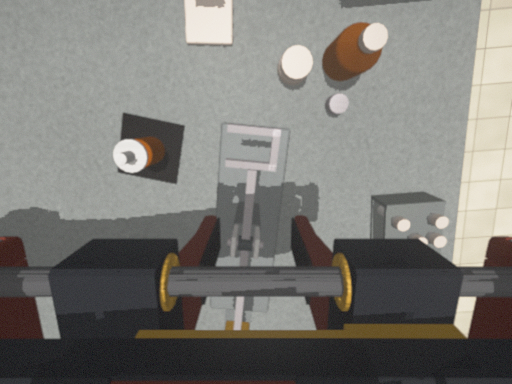

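View pics/w10c.png

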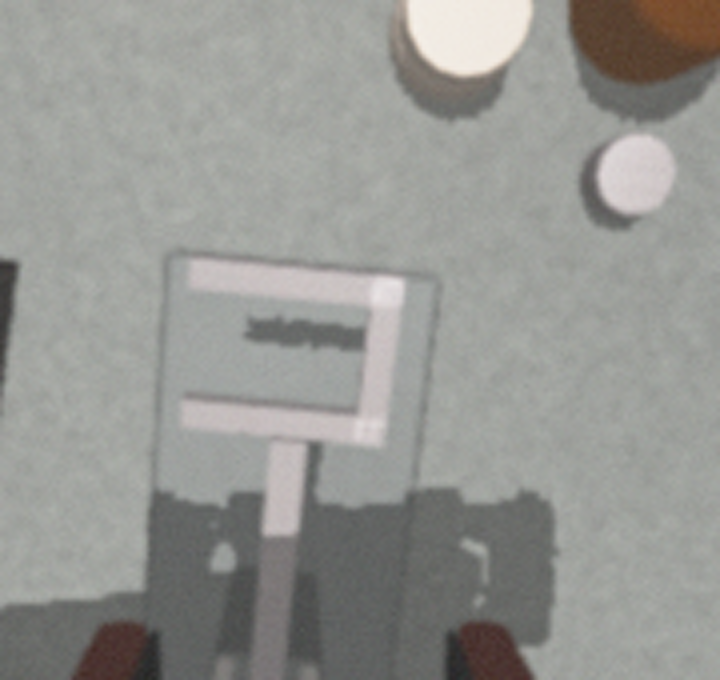

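```bash
python3 - <<'E'
from h import *
import pickle
W=pickle.load(open("D3.pkl","rb"))["wrist"]
c=lambda l:np.array(l)/4+[180,60]
P=onz(W,c([(192,289),(367,305),(182,396),(358,410),(190,258),(403,280),(184,428),(381,445),(287,437),(275,600)]),167);print(P)
print("gap",np.linalg.norm(P[0]-P[2]),np.linalg.norm(P[1]-P[3]),"outer",np.linalg.norm(P[5]-P[7]),"prong len",np.linalg.norm(P[0]-P[1]),np.linalg.norm(P[2]-P[3]))
x=(P[1]+P[3]-P[0]-P[2]);x/=np.linalg.norm(x);mb=(P[1]+P[3])/2;mf=(P[0]+P[2])/2
y=(P[0]+P[1]-P[2]-P[3]);y/=np.linalg.norm(y)
print("x",x,"y",y,"back mid",mb,"front",mf)
print("seat from back(-18)",mb-18*x,"from front(+30)",mf+30*x)
E
```

```text
[[575.18 115.82 167.  ]
 [621.39 107.98 167.  ]
 [569.5   87.62 167.  ]
 [617.13  80.01 167.  ]
 [575.48 123.84 167.  ]
 [631.35 113.73 167.  ]
 [569.12  78.81 167.  ]
 [622.82  69.82 167.  ]
 [597.14  74.08 167.  ]
 [589.86  27.34 167.  ]]
gap 28.768358324065105 28.293757390900723 outer 44.73841090965339 prong len 46.87383695918572 48.234810581705275
x [ 0.99 -0.16  0.  ] y [0.17 0.98 0.  ] back mid [619.26  93.99 167.  ] front [572.34 101.72 167.  ]
seat from back(-18) [601.5   96.92 167.  ] from front(+30) [601.94  96.84 167.  ]
```

```bash
python3 - <<'E'
from h import *
s=ctrl.sense();show(s)
R=Rzy((0,0,-1),(0.996,-0.087,0))
delta((430.4,93,190),R,s)
delta((430.4,93,130),R,s)
E
```

```text
t 11.57 p [599.18  57.73 308.34] q [-35.92  19.69  34.78  89.65 -11.17  74.28  -4.14] F [ 0.22 -0.02  0.27] w 43.6
[[ 0.08  1.    0.  ]
 [ 1.   -0.08 -0.01]
 [-0.01  0.   -1.  ]]
shift [  22.7 -171.1  118.1] turn [0.03 0.33 0.53] | 209.0 0.6
shift [  23.  -171.1  178.1] turn [0.03 0.33 0.53] | 248.0 0.6
```

Call:
carry_out(rows=[[0,5,-50,10,0,0,0],[0,12,-110,50,0,0.3,0.5],[0,20,-160,100,0,0.3,0.5],[0,22.7,-171,130,0,0.3,0.5],[0,22.7,-171,130,0,0.3,0.5],[0,22.7,-171,130,0,0.3,0.5]])

```text
time_s: 12.32
ee_pos: [433.2, 93.0, 180.2]
orientation: [[0.086, 0.996, 0.005], [0.996, -0.086, 0.001], [0.002, 0.005, -1.0]]
contact_force: [0.3, 0.1, -0.6]
gripper_width: 43.9
```

```bash
python3 - <<'E'
from h import *
s=ctrl.sense();show(s)
R=Rzy((0,0,-1),(0.996,-0.087,0))
delta((430.4,93,92),R,s)
W=ctrl.get_image("wrist");crop(W,150,140,360,300,3.5,"w11.png")
show()
E
```

```text
t 12.32 p [433.18  92.97 180.17] q [-47.1    8.34  32.12 120.34  -5.58  52.42 -16.82] F [ 0.25  0.06 -0.64] w 43.9
[[ 0.09  1.    0.  ]
 [ 1.   -0.09  0.  ]
 [ 0.    0.   -1.  ]]
shift [-0.4 -3.2 88.2] turn [ 0.27 -0.09  0.04] | 88.0 0.3
t 12.38 p [433.74  92.89 180.32] q [-47.08   8.36  32.13 120.29  -5.59  52.41 -16.82] F [0.25 0.18 0.07] w 43.6
[[ 0.09  1.    0.01]
 [ 1.   -0.09  0.  ]
 [ 0.    0.01 -1.  ]]
```

View pics/w11.png

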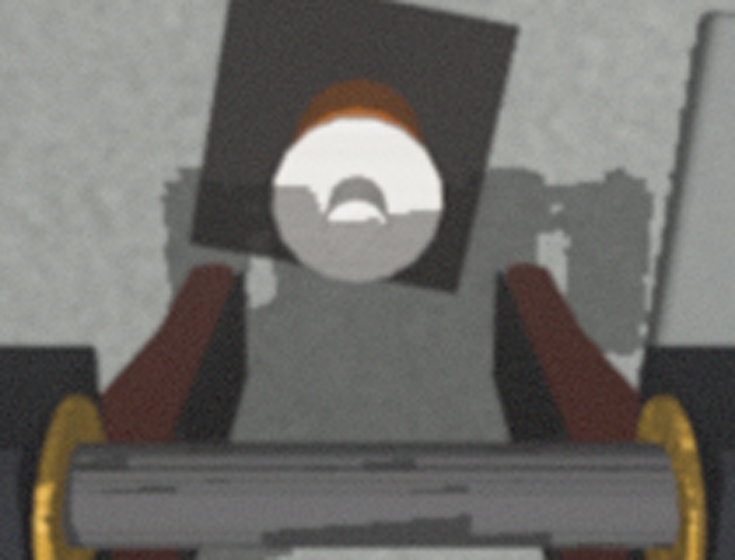

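Call:
carry_out(rows=[[0,-0.2,-2,30,0,0,0],[0,-0.4,-3.2,60,0,0,0],[0,-0.4,-3.2,80,0,0,0],[0,-0.4,-3.2,87,0,0,0],[0,-0.4,-3.2,87,0,0,0],[0,-0.4,-3.2,87,0,0,0],[0,-0.4,-3.2,87,0,0,0]])

```text
time_s: 13.25
ee_pos: [429.3, 92.7, 92.1]
orientation: [[0.087, 0.996, 0.003], [0.996, -0.087, 0.001], [0.001, 0.003, -1.0]]
contact_force: [0.4, -0.2, 0.6]
gripper_width: 44.1
```

```bash
python3 - <<'E'
from h import *
show()
W=ctrl.get_image("wrist");crop(W,150,140,360,300,3.5,"w12.png")
W=ctrl.get_image("scene");crop(W,220,130,350,240,6,"s12.png")
E
```

```text
t 13.25 p [429.31  92.65  92.06] q [-43.54  16.93  29.75 125.81 -12.98  39.92  -9.85] F [ 0.37 -0.22  0.59] w 44.1
[[ 0.09  1.    0.  ]
 [ 1.   -0.09  0.  ]
 [ 0.    0.   -1.  ]]
```

View pics/w12.png

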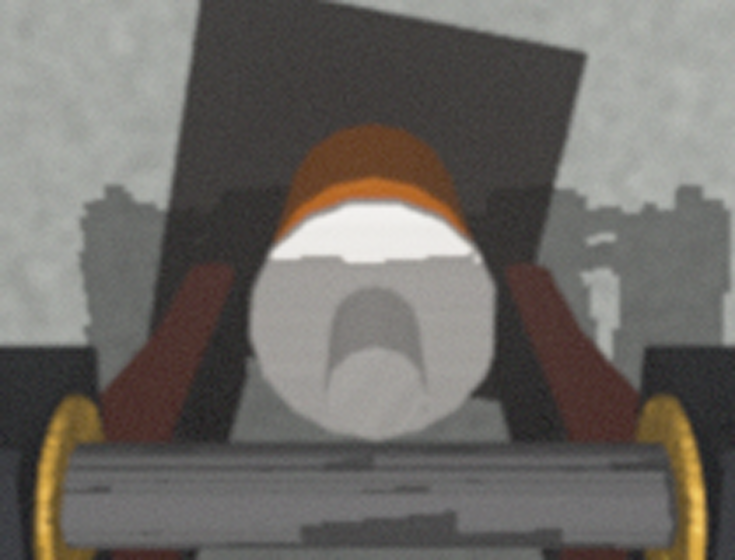

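View pics/s12.png

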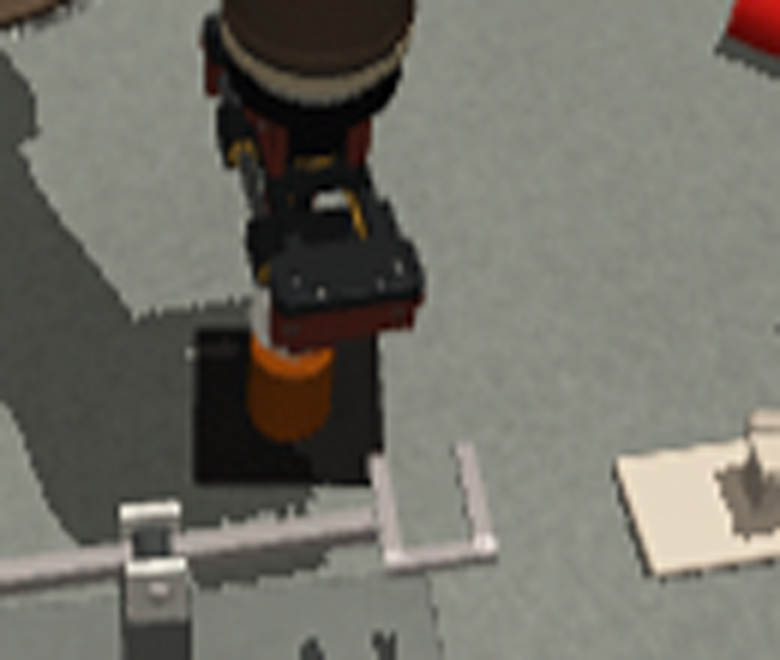

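Call:
carry_out(rows=[[-1,0,0,0,0,0,0],[-1,0,0,0,0,0,0],[-1,0,0,0,0,0,0],[-1,0,0,0,0,0,0],[-1,0,0,0,0,0,0],[-1,0,0,0,0,0,0]], newtons=35)

```text
time_s: 14.1
ee_pos: [428.6, 92.4, 91.2]
orientation: [[0.087, 0.996, 0.002], [0.996, -0.087, -0.0], [-0.0, 0.002, -1.0]]
contact_force: [-0.5, 0.3, -1.6]
gripper_width: 15.2
```

```bash
python3 - <<'E'
from h import *
show()
E
```

```text
t 14.1 p [428.63  92.38  91.25] q [-43.53  17.01  29.73 125.86 -13.    39.89  -9.84] F [-0.53  0.28 -1.64] w 15.2
[[ 0.09  1.    0.  ]
 [ 1.   -0.09 -0.  ]
 [-0.    0.   -1.  ]]
```

```bash
cat > fork.py <<'E'
from h import *
yb=np.array([.168,.986,0]);yb/=np.linalg.norm(yb);xb=np.array([yb[1],-yb[0],0])
t=0.12;n=np.array([0,0,1])*np.cos(t)-yb*np.sin(t)
S=np.array([602,96.8,168.3]);sT=87.3
Rf=Ro.from_rotvec(xb*t).as_matrix()@Rzy((0,0,-1),(0.996,-0.087,0))
E
python3 - <<'E'
from fork import *
s=ctrl.sense()
delta((429,92.5,205))
delta(S+n*(sT-78+5)-90*xb,Rf,s)
delta(S+n*(sT-78+5),Rf,s)
E
```

```text
shift [   0.1    0.6 -113.8] turn [0. 0. 0.] | 114.0 0.0
shift [ 25.1  82.7 -91.1] turn [-0.45  6.86  0.02] | 126.0 6.9
shift [ 17.7 172.4 -90.9] turn [-0.45  6.86  0.02] | 196.0 6.9
```

Call:
carry_out(rows=[[-1,0,0,-25,0,0,0],[-1,0,0,-60,0,0,0],[-1,5,10,-85,0,2,0],[-1,15,40,-92,-0.3,4.5,0],[-1,25,65,-92,-0.4,6.9,0],[-1,25,75,-91,-0.4,6.9,0],[-1,25,75,-91,-0.4,6.9,0],[-1,25,75,-91,-0.4,6.9,0],[-1,25,75,-91,-0.4,6.9,0]])

```text
time_s: 15.22
ee_pos: [504.7, 111.1, 182.4]
orientation: [[0.085, 0.996, 0.019], [0.989, -0.087, 0.119], [0.12, 0.008, -0.993]]
contact_force: [1.2, 0.1, -1.2]
gripper_width: 15.1
```

```bash
python3 - <<'E'
from fork import *
import pickle
s=ctrl.sense();show(s)
delta(S+n*(sT-78+5)-60*xb,Rf,s)
delta(S+n*(sT-78+5),Rf,s)
D={k:ctrl.get_image(k) for k in ("scene","wrist")}
pickle.dump(D,open("D4.pkl","wb"))
crop(D["scene"],210,120,350,240,5.5,"s13.png");crop(D["wrist"],150,100,430,300,2.8,"w13.png")
E
```

```text
t 15.22 p [504.66 111.06 182.44] q [-39.92  15.32  32.09 112.78 -18.35  53.43  -2.94] F [ 1.23  0.11 -1.21] w 15.1
[[ 0.08  1.    0.02]
 [ 0.99 -0.09  0.12]
 [ 0.12  0.01 -0.99]]
shift [-2.6 38.3 -0. ] turn [-0.08 -0.05  0.05] | 38.0 0.1
shift [-7.5 98.1 -0.1] turn [-0.08 -0.05  0.05] | 98.0 0.1
```

View pics/s13.png

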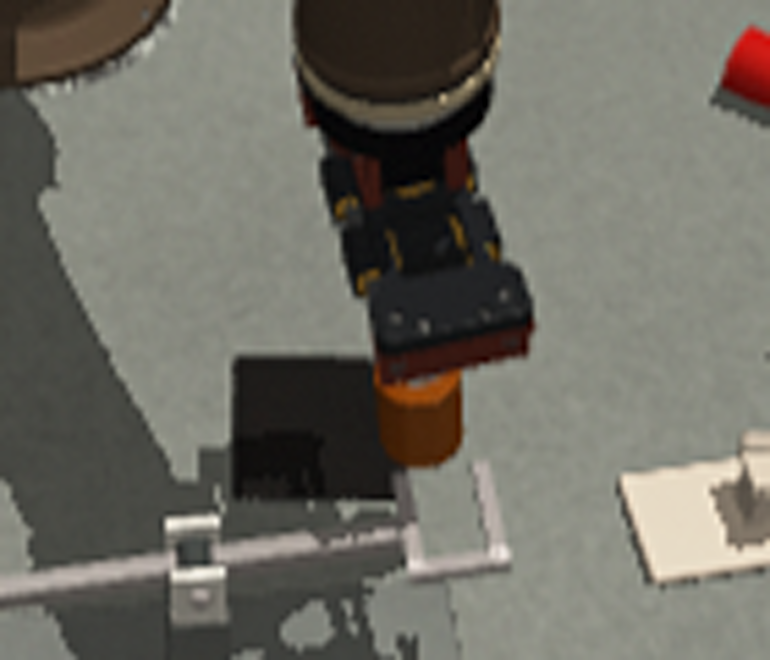

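View pics/w13.png

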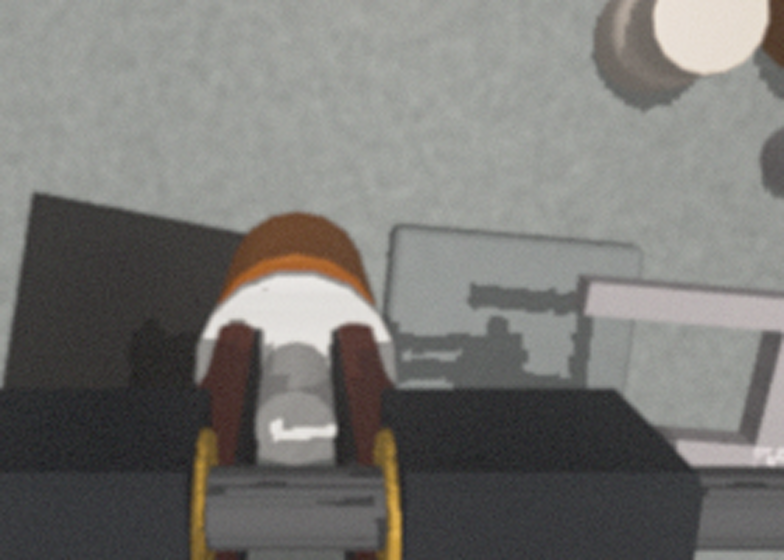

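```bash
python3 - <<'E'
from fork import *
import pickle
D=pickle.load(open("D4.pkl","rb"));W=D["wrist"]
c=np.array([(583,278),(583,314),(764,330),(660,430),(754,433)])/2.8+[150,100]
def onp(d,uv,P,n):
    p,v=ray(d,uv);return p+v*(((P-p)@n)/(v@n))[:,None]
X=onp(W,c,S,n)-S
print("fork pts in seat frame x,y (expect: [-30,23],[-30,15],[18,15],[?, -15],[18,-15])");print(np.c_[X@xb,X@np.cross(n,xb)])
# flange ellipse top-face, centre of jar axis known from TCP
s=ctrl.sense();z=s["orientation"][:,2];F=s["ee_pos"]+z*(sT-84)
e=onp(W,np.array([(199,345),(396,345),(297,272)])/2.8+[150,100],F,z)-s["ee_pos"];print("flange top edges in tool frame",e@s["orientation"])
E
```

```text
fork pts in seat frame x,y (expect: [-30,23],[-30,15],[18,15],[?, -15],[18,-15])
[[-31.63  23.47]
 [-30.1   14.64]
 [ 13.76  14.23]
 [ -5.91 -13.69]
 [ 17.42 -12.54]]
flange top edges in tool frame [[  5.8  -21.62   3.3 ]
 [  5.78  22.99   3.3 ]
 [ 22.92   0.56   3.3 ]]
```

Call:
carry_out(rows=[[-1,-1.5,18,0,0,0,0],[-1,-3,38,0,0,0,0],[-1,-4,50,0,0,0,0],[-1,-5,60,0,0,0,0],[-1,-5,60,0,0,0,0]])

```text
time_s: 15.95
ee_pos: [565.0, 100.4, 182.2]
orientation: [[0.086, 0.996, 0.019], [0.989, -0.088, 0.119], [0.12, 0.009, -0.993]]
contact_force: [-0.5, -0.1, -2.4]
gripper_width: 15.1
```

```bash
python3 - <<'E'
from fork import *
s=ctrl.sense();show(s)
delta(S+n*(sT-78+5),Rf,s)
D={k:ctrl.get_image(k) for k in ("scene","wrist")}
crop(D["scene"],210,120,350,240,5.5,"s14.png");crop(D["wrist"],150,100,430,300,2.8,"w14.png")
E
```

```text
t 15.95 p [565.   100.45 182.25] q [-35.41  21.5   31.87 105.05 -21.52  56.56   1.45] F [-0.46 -0.1  -2.36] w 15.1
[[ 0.09  1.    0.02]
 [ 0.99 -0.09  0.12]
 [ 0.12  0.01 -0.99]]
shift [-2.1 37.  -0.2] turn [-0.05 -0.03 -0.01] | 37.0 0.1
```

View pics/s14.png

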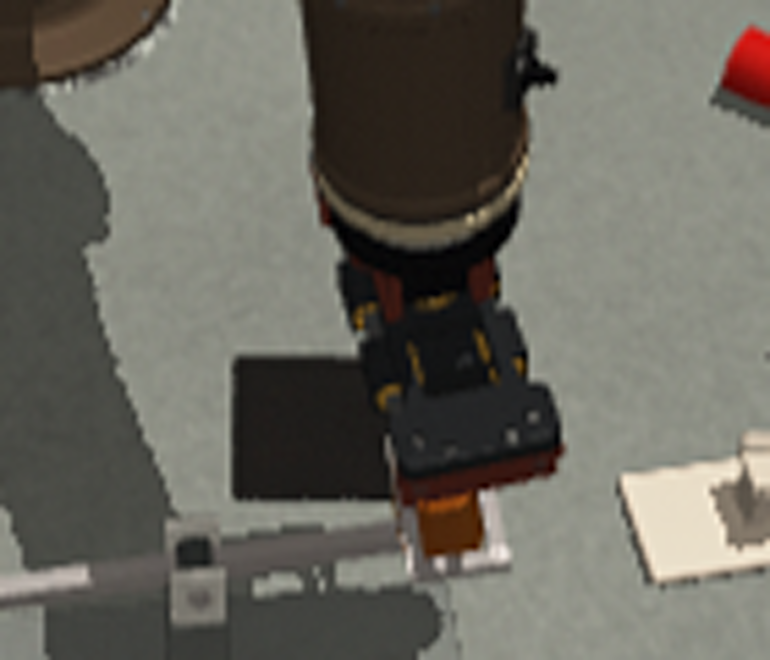

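View pics/w14.png

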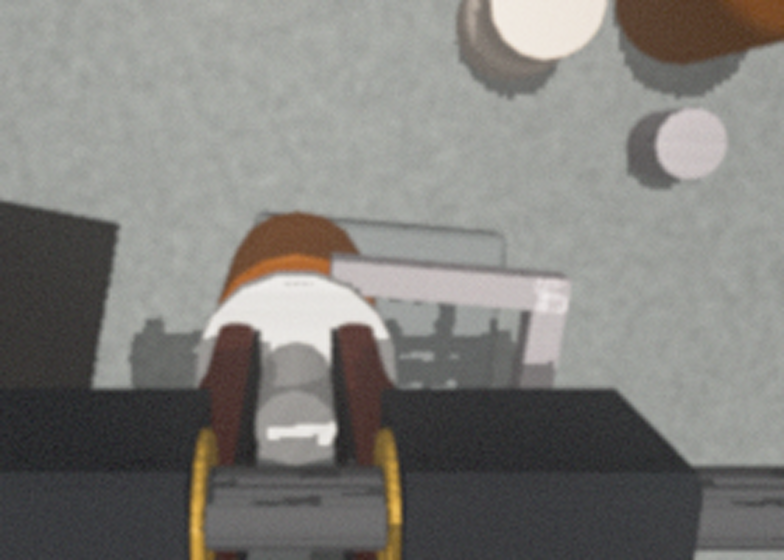

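Call:
carry_out(rows=[[-1,-0.7,12,0,0,0,0],[-1,-1.4,25,0,0,0,0],[-1,-2,34,0,0,0,0],[-1,-2.1,37,0,0,0,0],[-1,-2.1,37,0,0,0,0],[-1,-2.1,37,0,0,0,0]])

```text
time_s: 16.8
ee_pos: [601.2, 95.4, 182.4]
orientation: [[0.085, 0.996, 0.019], [0.989, -0.087, 0.119], [0.12, 0.009, -0.993]]
contact_force: [-0.6, -0.6, -2.2]
gripper_width: 15.3
```

```bash
python3 - <<'E'
from fork import *
s=ctrl.sense();show(s)
delta(S+n*(sT-78),Rf,s)
D={k:ctrl.get_image(k) for k in ("scene","wrist")}
crop(D["scene"],130,140,350,240,3.6,"s15.png");crop(D["wrist"],150,100,430,300,2.8,"w15.png")
E
```

```text
t 16.8 p [601.16  95.43 182.44] q [-32.91  25.09  31.55 100.04 -23.06  58.72   3.2 ] F [-0.59 -0.61 -2.15] w 15.3
[[ 0.09  1.    0.02]
 [ 0.99 -0.09  0.12]
 [ 0.12  0.01 -0.99]]
shift [-0.3  0.6  4.9] turn [-0.06 -0.05  0.02] | 5.0 0.1
```

View pics/s15.png

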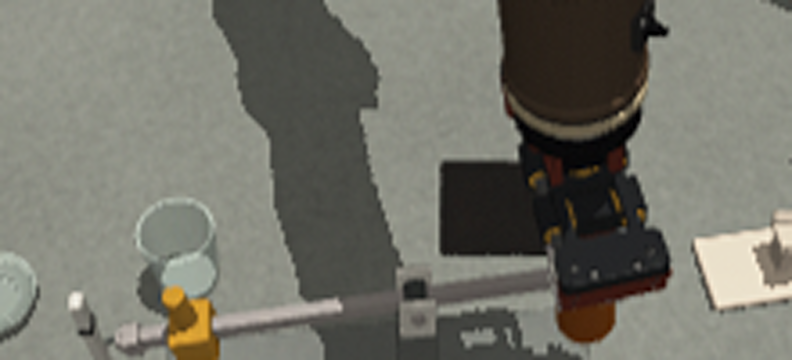

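View pics/w15.png

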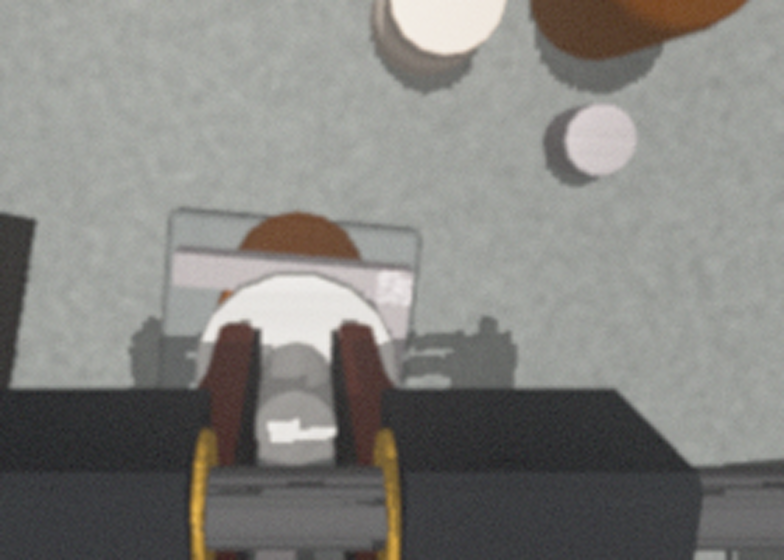

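Neck is in the fork, flange above the prongs. Lower until contact.

Call:
carry_out(rows=[[-1,-0.3,0.6,1.5,0,0,0],[-1,-0.3,0.6,3,0,0,0],[-1,-0.3,0.6,4,0,0,0],[-1,-0.3,0.6,4,0,0,0]])

```text
time_s: 17.4
ee_pos: [602.0, 95.5, 178.4]
orientation: [[0.085, 0.996, 0.019], [0.989, -0.087, 0.119], [0.12, 0.009, -0.993]]
contact_force: [0.2, -0.1, -1.6]
gripper_width: 15.3
```

Call:
carry_out(rows=[[-1,0,0,0.5,0,0,0],[-1,0,0,1,0,0,0],[-1,0,0,1,0,0,0]])

```text
time_s: 17.77
ee_pos: [602.2, 95.6, 177.7]
orientation: [[0.085, 0.996, 0.02], [0.989, -0.087, 0.119], [0.12, 0.009, -0.993]]
contact_force: [-0.0, 0.0, -1.1]
gripper_width: 15.1
```

Call:
carry_out(rows=[[-1,0,0,0.5,0,0,0],[-1,0,0,1,0,0,0],[-1,0,0,1,0,0,0]])

```text
time_s: 18.15
ee_pos: [602.2, 95.8, 176.7]
orientation: [[0.085, 0.996, 0.02], [0.989, -0.087, 0.119], [0.12, 0.009, -0.993]]
contact_force: [-1.6, -0.4, 1.5]
gripper_width: 15.0
```

Call:
carry_out(rows=[[-0.3,0,0,0,0,0,0],[-0.3,0,0,0,0,0,0],[-0.2,0,0,0,0,0,0],[-0.1,0,0,0,0,0,0],[-0.1,0,0,0,0,0,0]])

```text
time_s: 18.77
ee_pos: [602.2, 95.7, 176.5]
orientation: [[0.085, 0.996, 0.019], [0.989, -0.087, 0.119], [0.12, 0.009, -0.993]]
contact_force: [-0.3, -0.2, 0.3]
gripper_width: 39.4
```

```bash
python3 - <<'E'
from fork import *
s=ctrl.sense();show(s)
D={k:ctrl.get_image(k) for k in ("scene","wrist")}
crop(D["scene"],130,140,350,240,3.6,"s16.png");crop(D["wrist"],150,100,430,300,2.8,"w16.png")
E
```

```text
t 18.77 p [602.15  95.72 176.53] q [-32.74  25.53  31.36 100.27 -23.39  58.11   3.5 ] F [-0.29 -0.21  0.31] w 39.4
[[ 0.09  1.    0.02]
 [ 0.99 -0.09  0.12]
 [ 0.12  0.01 -0.99]]
```

View pics/s16.png

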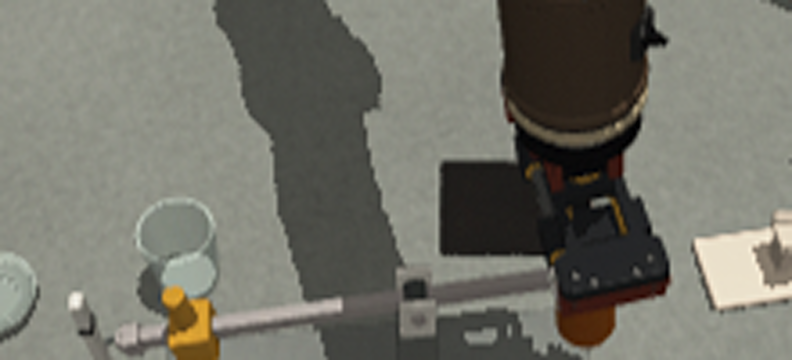

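View pics/w16.png

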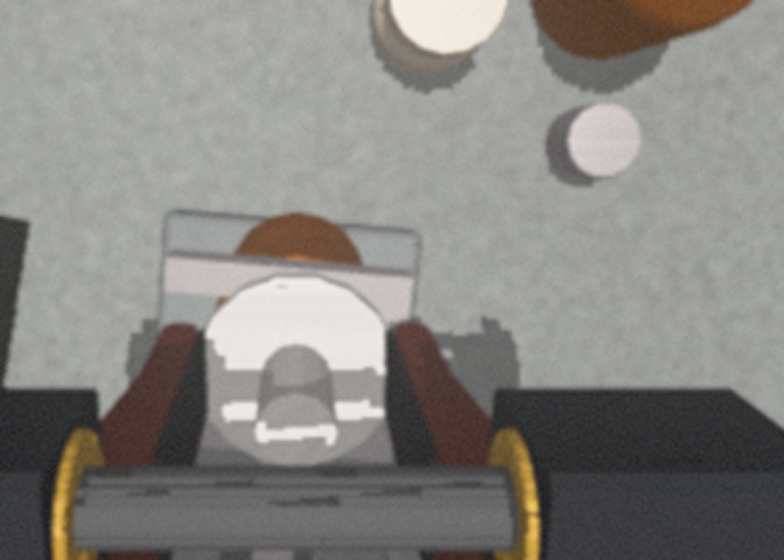

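Call:
carry_out(rows=[[-0.1,0,0,-15,0,0,0],[-0.1,0,0,-40,0,0,0],[-0.1,0,0,-75,0,0,0],[-0.1,0,0,-90,0,0,0],[-0.1,0,0,-90,0,0,0]])

```text
time_s: 19.5
ee_pos: [600.9, 84.9, 267.0]
orientation: [[0.085, 0.996, 0.022], [0.989, -0.087, 0.12], [0.121, 0.011, -0.993]]
contact_force: [0.6, 0.2, -0.6]
gripper_width: 39.3
```

```bash
python3 - <<'E'
from fork import *
import pickle
s=ctrl.sense();show(s)
D={k:ctrl.get_image(k) for k in ("scene","wrist")}
pickle.dump(D,open("D5.pkl","wb"))
crop(D["scene"],130,140,350,290,3.6,"s17.png")
R=Rzy((0,0,-1),yb)
delta((553,-182,250),R,s)
from ik import *
E
python3 fit.py
```

```text
t 19.5 p [600.89  84.91 267.03] q [-33.86  20.47  33.73  94.44 -19.5   67.98   0.37] F [ 0.57  0.2  -0.59] w 39.3
[[ 0.09  1.    0.02]
 [ 0.99 -0.09  0.12]
 [ 0.12  0.01 -0.99]]
shift [-270.1  -24.6  -16.1] turn [  5.7   -5.14 -85.19] | 272.0 85.5
1.47e-03 (-1, -1, -1, -1) [  -0.81   89.27  242.41  619.35  538.05  362.22 -106.6    40.01   -7.43]
1.47e-03 (-1, -1, -1, -1) [  -0.81   89.27  242.41  619.35  538.06  362.22 -106.6    40.01   -7.43]
1.47e-03 (-1, -1, -1, -1) [  -0.81   89.27  242.41  619.35  538.06  362.22 -106.6    40.01   -7.43]
1.47e-03 (-1, -1, -1, -1) [  -0.81  449.27  242.41  619.35  538.05  362.22 -106.6    40.01   -7.43]
[-37.18  17.09   4.12]
[-5.37  1.85  0.66]
[-6.48 10.27 -2.5 ]
[-6.47 10.16 -2.5 ]
[-0.46  6.92  3.96]
[-2.12 -5.68 -5.5 ]
[ -1.38 -15.87   1.76]
```

View pics/s17.png

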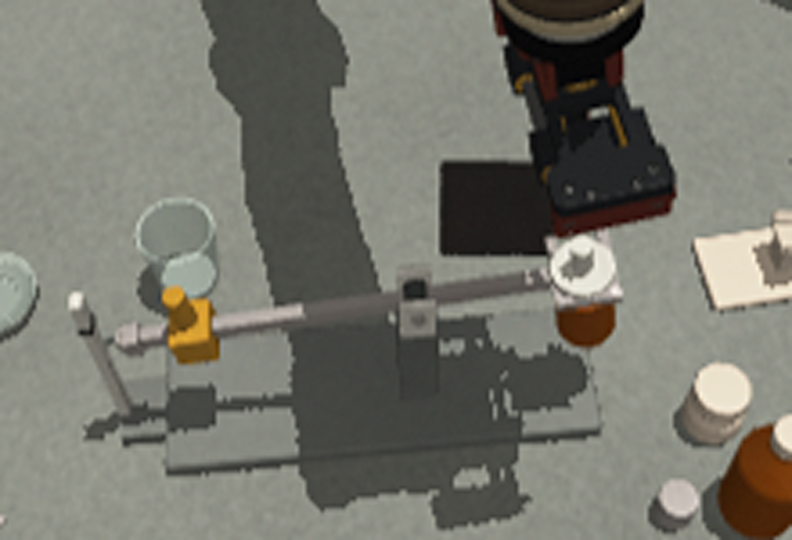

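Call:
carry_out(rows=[[-0.3,-30,-3,-3,0.6,-0.6,-9],[-0.3,-60,-5,-5,1.3,-1.1,-19],[-0.3,-90,-8,-7,1.9,-1.7,-28.5],[-0.3,-120,-11,-8,2.5,-2.3,-38],[-0.3,-150,-13,-10,3.2,-2.9,-47.5],[-0.3,-180,-16,-12,3.8,-3.4,-57],[-0.3,-210,-19,-13,4.4,-4,-66.5],[-0.3,-240,-22,-15,5.1,-4.6,-76],[-0.3,-270,-24.6,-16,5.7,-5.1,-85.2],[-0.3,-270,-24.6,-16,5.7,-5.1,-85.2]])

```text
time_s: 20.85
ee_pos: [551.0, -183.8, 247.7]
orientation: [[-0.985, 0.171, -0.005], [0.171, 0.985, -0.001], [0.005, -0.001, -1.0]]
contact_force: [-0.3, 0.1, -0.8]
gripper_width: 30.8
```

```bash
python3 - <<'E'
from fork import *
import pickle
s=ctrl.sense();show(s)
D={k:ctrl.get_image(k) for k in ("scene","wrist")}
pickle.dump(D,open("D6.pkl","wb"))
cv2.imwrite("pics/w18.png",D["wrist"]["image"][:,:,::-1])
crop(D["wrist"],160,100,360,260,4,"w18c.png")
E
```

```text
t 20.85 p [ 551.02 -183.79  247.75] q [ -4.43  18.79  23.48  96.97  -7.93  66.17 101.34] F [-0.27  0.14 -0.78] w 30.8
[[-0.99  0.17 -0.01]
 [ 0.17  0.99 -0.  ]
 [ 0.   -0.   -1.  ]]
```

View pics/w18.png

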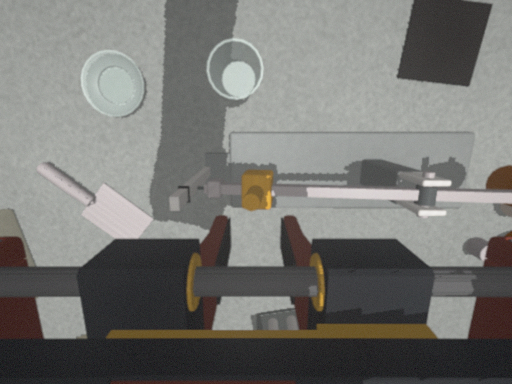

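View pics/w18c.png

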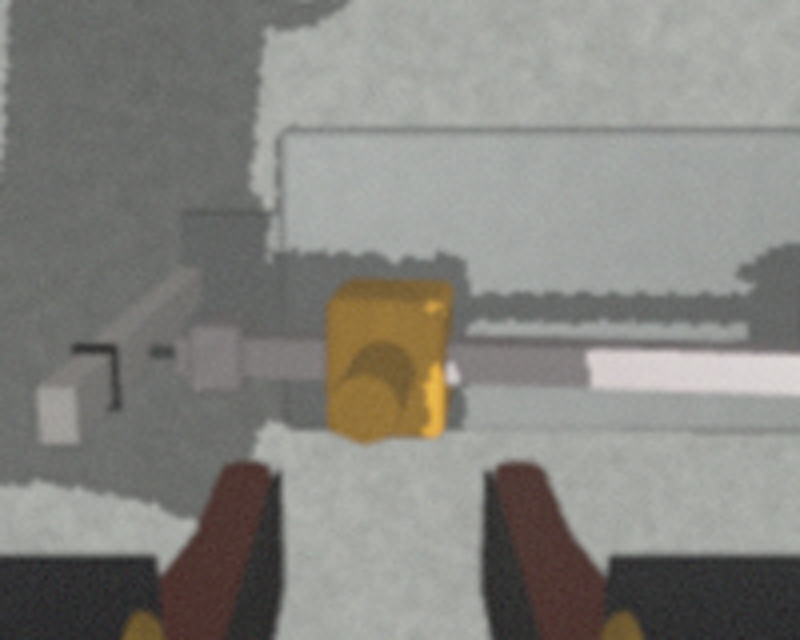

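```bash
python3 - <<'E'
from fork import *
import pickle
D=pickle.load(open("D6.pkl","rb"));W=D["wrist"]
c=lambda l:np.array(l)/4+[160,100]
P=onz(W,c([(366,406),(345,406),(390,406)]),178.5);print(P)
s=ctrl.sense();print(s["ee_pos"], (P-s["ee_pos"])@np.c_[xb,yb])
K=P[0]; 
R=Rzy((0,0,-1),yb)
delta((K[0],K[1]+1,165),R,s)
E
```

```text
[[ 551.83 -183.82  178.5 ]
 [ 551.05 -188.32  178.5 ]
 [ 552.73 -178.68  178.5 ]]
[ 552.28 -180.93  248.12] [[ 0.04 -2.92]
 [ 0.02 -7.49]
 [ 0.06  2.29]]
shift [-0.2 -1.9 83.1] turn [ 0.   -0.25 -0.14] | 83.0 0.3
```

Call:
carry_out(rows=[[-0.3,0,-1,30,0,0,0],[-0.3,0,-1.9,60,0,0,0],[-0.3,0,-1.9,78,0,-0.2,0],[-0.3,0,-1.9,83,0,-0.2,0],[-0.3,0,-1.9,83,0,-0.2,0],[-0.3,0,-1.9,83,0,-0.2,0]])

```text
time_s: 21.7
ee_pos: [552.6, -183.4, 166.9]
orientation: [[-0.986, 0.168, 0.002], [0.168, 0.986, -0.001], [-0.002, -0.001, -1.0]]
contact_force: [0.5, 0.0, -0.7]
gripper_width: 30.5
```

```bash
python3 - <<'E'
from fork import *
import pickle
s=ctrl.sense();show(s)
D={k:ctrl.get_image(k) for k in ("scene","wrist")}
crop(D["wrist"],100,100,400,300,2.6,"w19.png");crop(D["scene"],130,140,350,290,3.6,"s19.png")
E
```

```text
t 21.7 p [ 552.6  -183.43  166.9 ] q [ -3.25  23.19  22.23 102.54 -10.31  56.13 103.47] F [ 0.53  0.03 -0.71] w 30.5
[[-0.99  0.17  0.  ]
 [ 0.17  0.99 -0.  ]
 [-0.   -0.   -1.  ]]
```

View pics/w19.png

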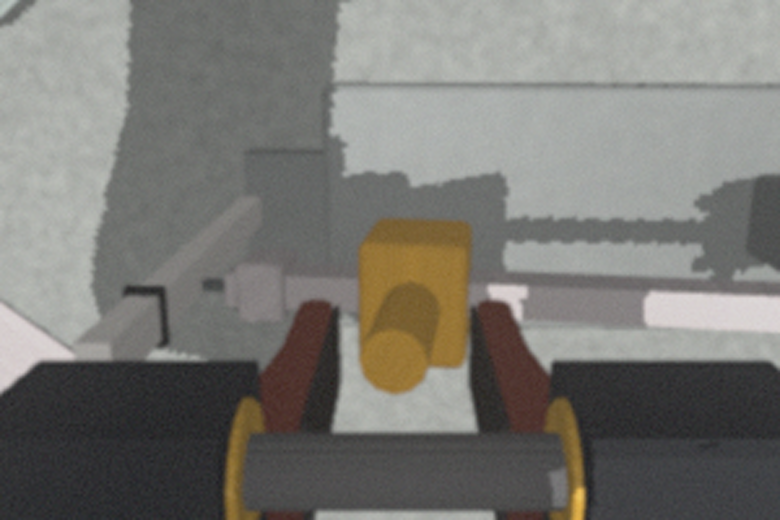

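View pics/s19.png

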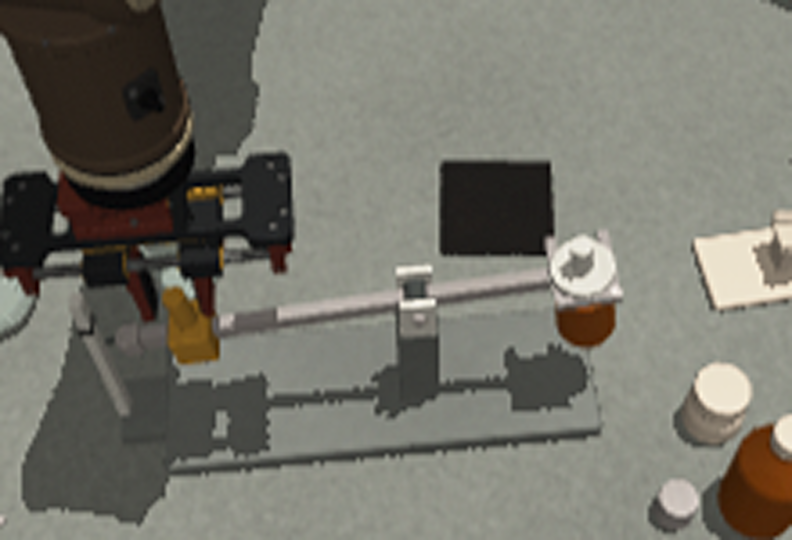

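Call:
carry_out(rows=[[-0.3,0,6,1,0,0,0],[-0.3,0,13,1,0,0,0],[-0.3,0,20,1,0,0,0],[-0.3,0,28,1,0,0,0],[-0.3,0,36,1,0,0,0],[-0.3,0,44,0,0,0,0],[-0.3,0,52,0,0,0,0],[-0.3,0,58,0,0,0,0],[-0.3,0,60,0,0,0,0],[-0.3,0,60,0,0,0,0]])

```text
time_s: 23.05
ee_pos: [561.9, -124.1, 165.9]
orientation: [[-0.986, 0.167, 0.001], [0.167, 0.986, -0.0], [-0.001, -0.0, -1.0]]
contact_force: [0.8, 0.5, 0.1]
gripper_width: 30.8
```

Call:
carry_out(rows=[[-0.3,0,-7,0,0,0,0],[-0.3,0,-7,0,0,0,0],[-0.3,0,-7,0,0,0,0],[-0.3,0,-7,0,0,0,0],[-0.3,0,-7,0,0,0,0],[-0.3,0,-7,0,0,0,0],[-0.3,0,-7,0,0,0,0],[-0.3,0,-7,0,0,0,0],[-0.3,0,-7,0,0,0,0],[-0.3,0,-7,0,0,0,0]])

```text
time_s: 24.3
ee_pos: [560.8, -131.4, 166.1]
orientation: [[-0.986, 0.168, 0.001], [0.168, 0.986, -0.001], [-0.001, -0.001, -1.0]]
contact_force: [-0.1, -0.4, -0.4]
gripper_width: 31.0
```

```bash
python3 - <<'E'
from fork import *
import pickle
s=ctrl.sense();show(s)
D={k:ctrl.get_image(k) for k in ("scene","wrist")}
pickle.dump(D,open("D7.pkl","wb"))
crop(D["wrist"],100,100,400,300,2.6,"w20.png");crop(D["scene"],130,140,350,290,3.6,"s20.png")
E
```

```text
t 24.3 p [ 560.84 -131.39  166.05] q [ -8.07  22.62  21.51 103.36  -9.77  55.78  97.8 ] F [-0.06 -0.4  -0.37] w 31.0
[[-0.99  0.17  0.  ]
 [ 0.17  0.99 -0.  ]
 [-0.   -0.   -1.  ]]
```

View pics/w20.png

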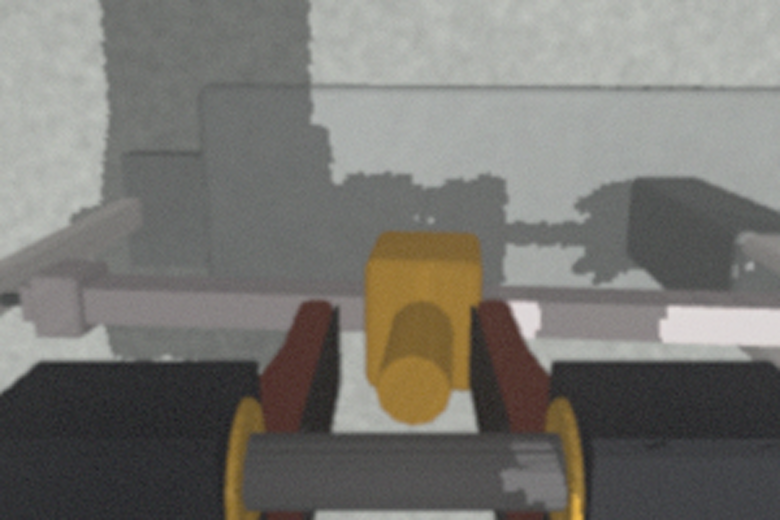

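View pics/s20.png

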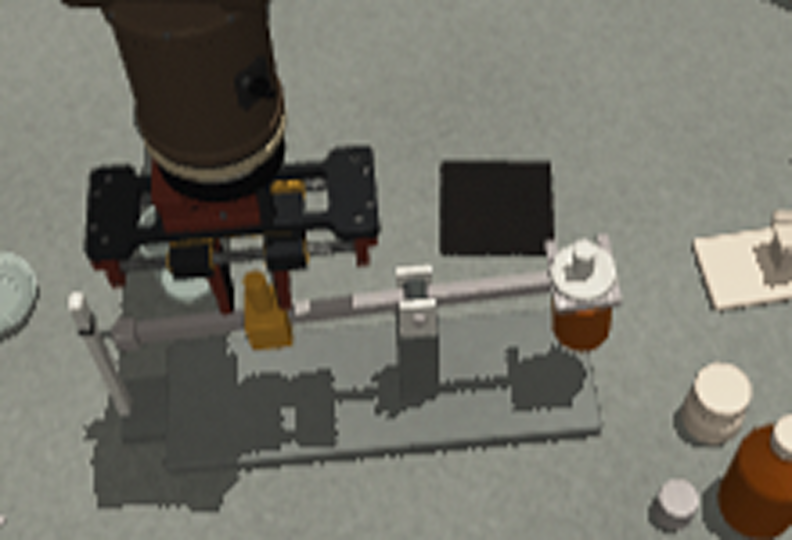

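```bash
python3 - <<'E'
from fork import *
import pickle
a=pickle.load(open("D5.pkl","rb"))["scene"];b=pickle.load(open("D7.pkl","rb"))["scene"]
A=[cv2.resize(d["image"][y0:y0+32,x0:x0+48,::-1],None,fx=8,fy=8,interpolation=cv2.INTER_CUBIC) for d in (a,b) for (x0,y0) in ((145,214),(255,204))]
cv2.imwrite("pics/cmp.png",np.vstack([np.hstack(A[:2]),np.hstack(A[2:])]))
piv=np.array([582,-22,150.])
for w in (225,-80):
    for t_ in (.12,.06,0,-.06): print(w,t_,proj(b,piv-w*(np.cos(t_)*yb+np.sin(t_)*np.array([0,0,1]))))
E
```

```text
225 0.12 [[159.26 235.37]]
225 0.06 [[157.64 232.92]]
225 0 [[156.3  230.37]]
225 -0.06 [[155.26 227.72]]
-80 0.12 [[275.97 217.78]]
-80 0.06 [[276.03 218.72]]
-80 0 [[275.98 219.67]]
-80 -0.06 [[275.82 220.62]]
```

View pics/cmp.png

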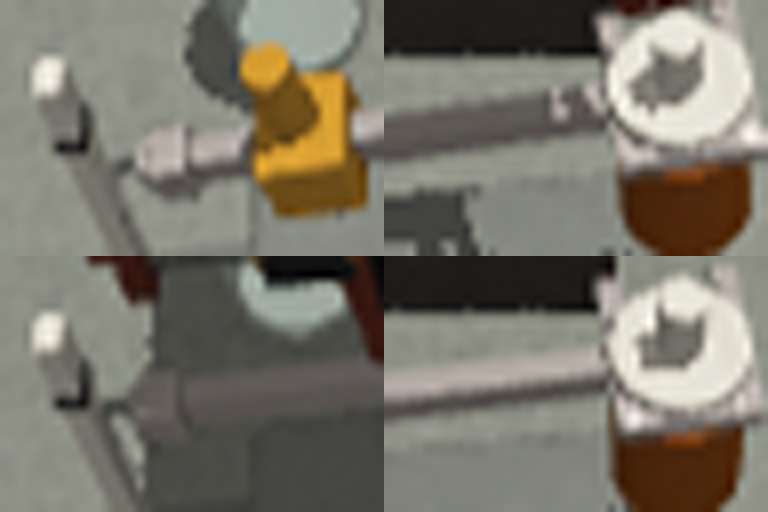

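Call:
carry_out(rows=[[-0.3,0,4,-2,0,0,0],[-0.3,0,8,-3,0,0,0],[-0.3,0,12,-3,0,0,0],[-0.3,0,16,-3,0,0,0],[-0.3,0,20,-3,0,0,0],[-0.3,0,23,-3,0,0,0],[-0.3,0,25,-3,0,0,0],[-0.3,0,25,-3,0,0,0],[-0.3,0,25,-3,0,0,0]])

```text
time_s: 25.52
ee_pos: [564.8, -106.4, 168.9]
orientation: [[-0.986, 0.167, 0.0], [0.167, 0.986, -0.0], [-0.0, -0.0, -1.0]]
contact_force: [-0.4, 0.6, -0.9]
gripper_width: 30.5
```

Call:
carry_out(rows=[[-0.3,0,-5,0,0,0,0],[-0.3,0,-7,0,0,0,0],[-0.3,0,-7,0,0,0,0],[-0.3,0,-7,0,0,0,0],[-0.3,0,-7,0,0,0,0],[-0.3,0,-7,0,0,0,0],[-0.3,0,-7,0,0,0,0],[-0.3,0,-7,0,0,0,0],[-0.3,0,-7,0,0,0,0],[-0.3,0,-7,0,0,0,0]])

```text
time_s: 26.78
ee_pos: [563.9, -113.7, 169.1]
orientation: [[-0.986, 0.168, 0.001], [0.168, 0.986, -0.001], [-0.001, -0.001, -1.0]]
contact_force: [0.3, -0.1, -0.4]
gripper_width: 30.9
```

Call:
carry_out(rows=[[-0.3,0,0,0,0,0,0],[-0.3,0,0,0,0,0,0],[-0.3,0,0,0,0,0,0]])

```text
time_s: 27.15
ee_pos: [563.8, -113.6, 169.0]
orientation: [[-0.986, 0.168, 0.001], [0.168, 0.986, -0.001], [-0.001, -0.001, -1.0]]
contact_force: [-0.1, -0.1, 0.3]
gripper_width: 31.0
```

```bash
python3 - <<'E'
from fork import *
import pickle
s=ctrl.sense();show(s)
D={k:ctrl.get_image(k) for k in ("scene","wrist")}
pickle.dump(D,open("D8.pkl","wb"))
a=pickle.load(open("D5.pkl","rb"))["scene"];b=D["scene"]
A=[cv2.resize(d["image"][y0:y0+32,x0:x0+48,::-1],None,fx=8,fy=8,interpolation=cv2.INTER_CUBIC) for d in (a,b) for (x0,y0) in ((145,214),(255,204))]
cv2.imwrite("pics/cmp2.png",np.vstack([np.hstack(A[:2]),np.hstack(A[2:])]))
crop(D["wrist"],100,100,400,300,2.6,"w21.png")
E
```

```text
t 27.15 p [ 563.84 -113.64  169.04] q [ -9.74  22.32  21.3  103.29  -9.52  56.09  95.79] F [-0.05 -0.11  0.34] w 31.0
[[-0.99  0.17  0.  ]
 [ 0.17  0.99 -0.  ]
 [-0.   -0.   -1.  ]]
```

View pics/cmp2.png

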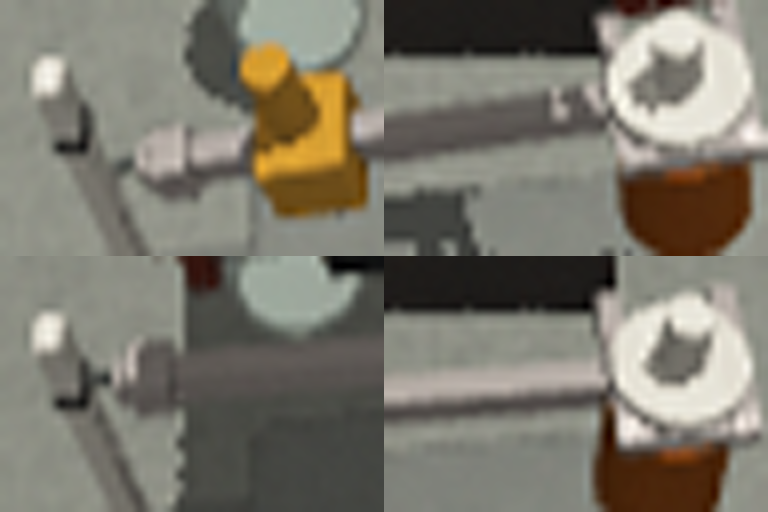

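View pics/w21.png

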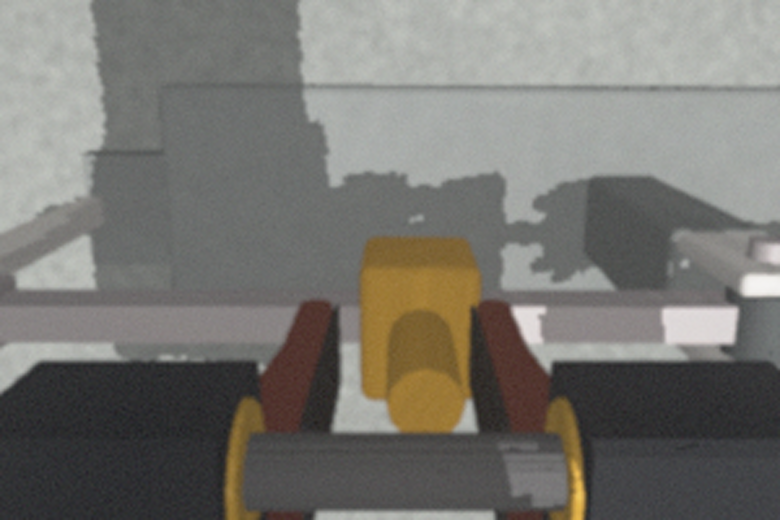

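```bash
python3 - <<'E'
from fork import *
s=ctrl.sense()
a=np.radians(30);z=np.sin(a)*xb-np.cos(a)*np.array([0,0,1]);R=Rzy(z,yb)
ptr=np.array([582,-22,150])-228*yb
T=ptr-75*z+5*np.cross(yb,z);print(ptr,T,"cam",T+67*R[:,0]-163*z)
delta(T,R,s)
E
```

```text
[ 543.7  -246.76  150.  ] [ 502.47 -239.73  212.45] cam [ 364.93 -216.3   320.11]
shift [  39.3 -134.6  -43.4] turn [ -0.04 -29.94   0.03] | 147.0 29.9
```

Call:
carry_out(rows=[[-0.3,0,0,-15,0,0,0],[-0.3,0,0,-45,0,0,0],[-0.3,0,0,-75,0,0,0],[-0.3,5,-30,-80,0,-8,0],[-0.3,15,-70,-75,0,-16,0],[-0.3,28,-105,-60,0,-24,0],[-0.3,39,-134,-43,0,-30,0],[-0.3,39,-134,-43,0,-30,0],[-0.3,39,-134,-43,0,-30,0],[-0.3,39,-134,-43,0,-30,0]])

```text
time_s: 28.5
ee_pos: [503.9, -238.9, 213.2]
orientation: [[-0.853, 0.167, 0.495], [0.144, 0.986, -0.084], [-0.502, -0.001, -0.865]]
contact_force: [0.3, 0.3, -0.4]
gripper_width: 30.6
```

```bash
python3 - <<'E'
from fork import *
import pickle
s=ctrl.sense();show(s)
D={k:ctrl.get_image(k) for k in ("scene","wrist")}
pickle.dump(D,open("D9.pkl","wb"))
cv2.imwrite("pics/w22.png",D["wrist"]["image"][:,:,::-1]);crop(D["wrist"],180,100,330,220,5,"w22c.png")
crop(D["scene"],130,140,350,290,3.6,"s22.png")
E
```

```text
t 28.5 p [ 503.9  -238.94  213.16] q [  2.22   3.38  24.53 127.33 -26.04  22.55 128.53] F [ 0.32  0.35 -0.42] w 30.6
[[-0.85  0.17  0.49]
 [ 0.14  0.99 -0.08]
 [-0.5  -0.   -0.86]]
```

View pics/w22.png

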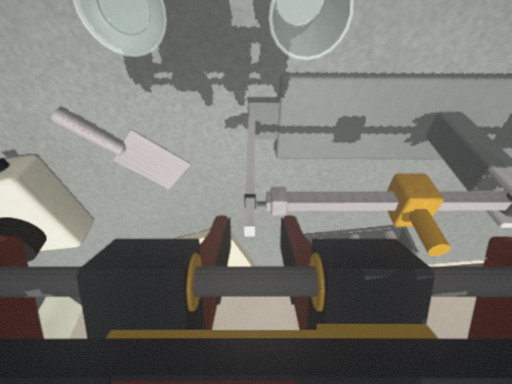

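View pics/w22c.png

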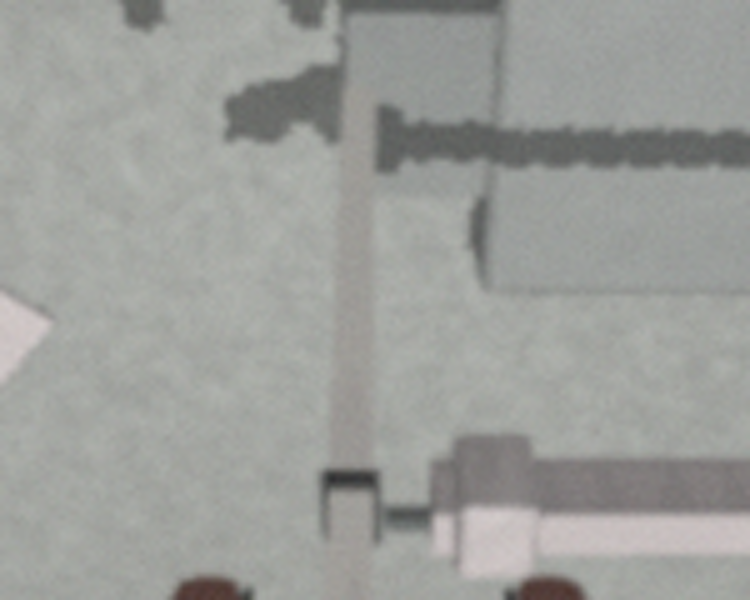

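View pics/s22.png

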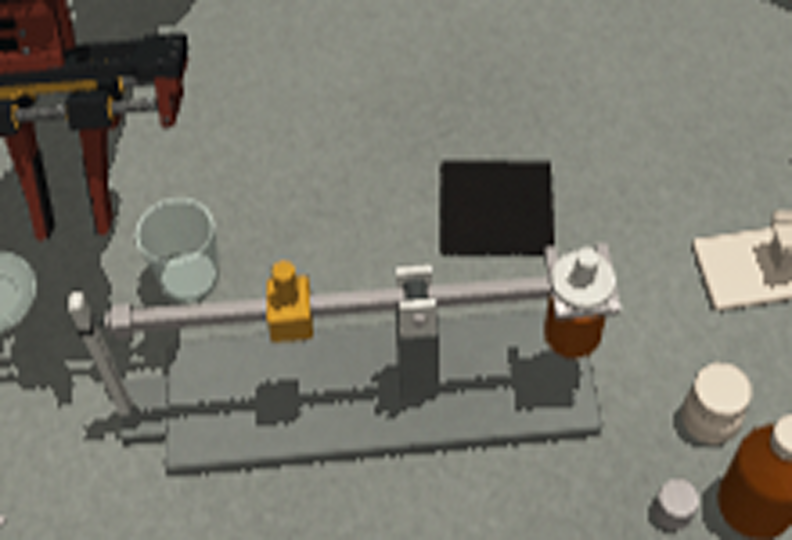

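```bash
python3 - <<'E'
from fork import *
import pickle
D=pickle.load(open("D9.pkl","rb"));W=D["wrist"]
piv=np.array([582,-22,150.])
def onv(d,uv,off):
    p,v=ray(d,uv);P=piv+off*xb;X=p+v*(((P-p)@xb)/(v@xb))[:,None];return np.c_[(X-piv)@yb,X[:,2]]
c=lambda l:np.array(l)/5+[180,100]
print("ptr z (plane 0)",onv(W,c([(405,506),(405,518),(405,529)]),0))
print("post width",onv(W,c([(331,430),(376,430)]),-4))
print("slab front",onv(W,c([(322,470),(378,470),(322,488),(378,488)]),-5))
print("beam axis near cap: edge top face front/back, front face bottom",onv(W,c([(600,460),(600,513),(600,555)]),0))
# post top
print("post top corner",onv(W,np.array([(249,236)]),0), onz(W,np.array([(249,231)]),183))
g=cv2.cvtColor(W["image"],cv2.COLOR_RGB2GRAY)
print("col through slab", [(r,int(g[r,247:254].mean())) for r in range(186,212)])
print("left rim cols"); print(g[190:212,240:262])
E
```

```text
ptr z (plane 0) [[-220.3   149.07]
 [-220.34  152.01]
 [-220.38  154.66]]
post width [[-233.77  133.53]
 [-225.48  133.52]]
slab front [[-235.08  145.02]
 [-225.12  145.  ]
 [-234.95  149.51]
 [-225.12  149.5 ]]
beam axis near cap: edge top face front/back, front face bottom [[-184.18  137.26]
 [-185.72  150.73]
 [-186.87  160.7 ]]
post top corner [[-230.37  187.32]] [[ 542.48 -249.01  183.  ]]
col through slab [(186, 151), (187, 151), (188, 151), (189, 150), (190, 150), (191, 151), (192, 149), (193, 132), (194, 84), (195, 57), (196, 66), (197, 96), (198, 135), (199, 155), (200, 157), (201, 157), (202, 156), (203, 156), (204, 158), (205, 156), (206, 158), (207, 155), (208, 156), (209, 158), (210, 156), (211, 158)]
left rim cols
[[163 168 168 165 168 161 154 149 154 150 152 149 148 153 160 171 171 169
  166 168 167 166]
 [166 166 169 169 167 164 154 150 153 150 153 150 149 153 158 166 168 167
  163 165 166 170]
 [164 168 169 168 164 159 151 151 150 147 150 148 147 152 155 164 165 168
  164 165 165 166]
 [167 166 168 161 154 137 134 132 131 130 130 136 132 134 138 148 157 159
  165 164
[... 984 characters left out ...]
1 158 160 153 138 113 122 114
  107 107 109 106]
 [166 167 168 158 133 127 148 157 159 155 157 156 157 153 136 112 128 130
  126 119 121 118]
 [167 166 164 156 138 133 151 160 156 159 157 158 158 158 135 114 136 147
  147 144 142 143]
 [165 164 168 161 149 137 151 156 154 157 156 155 154 156 135 115 137 159
  163 165 162 164]
 [163 160 164 163 156 150 157 157 156 156 158 156 159 155 143 131 149 159
  166 166 166 167]
 [158 162 160 163 161 158 161 161 161 159 158 157 159 155 153 151 163 165
  168 171 168 165]
 [162 164 158 160 159 156 159 156 154 157 157 156 158 159 160 166 169 170
  167 167 170 163]
 [160 165 161 159 161 157 160 157 159 158 157 158 160 158 165 168 167 169
  166 166 161 161]]
```

```bash
cat > meas.py <<'E'
from fork import *
import pickle
piv=np.array([582,-22,150.])
def edge(d,u0,u1):
    g=cv2.cvtColor(d["image"],cv2.COLOR_RGB2GRAY).astype(float);out=[]
    for u in range(u0,u1):
        # predicted centre row range
        best=None
        lo=proj(d,piv-40*yb)[0];
        v=np.arange(205,245);col=g[v,u-1:u+2].mean(1)
        k=np.argmax(np.where((v>207),col,0));pk=col[k]
        # upper half-max crossing vs bench level above
        b=np.median(col[max(0,k-9):k-4]) if k>9 else col[:3].mean();h=(pk+b)/2
        i=k
        while i>0 and col[i]>h:i-=1
        out.append((u,v[i]+(h-col[i])/(col[i+1]-col[i]),pk,b))
    return np.array(out)
E
python3 - <<'E'
from meas import *
for n in ("D0","D9"):
    d=pickle.load(open(n+".pkl","rb"))["scene"]
    for (a,b) in ((168,176),(180,202),(212,238),(252,280)):
        e=edge(d,a,b); p=np.polyfit(e[:,0],e[:,1],1);r=e[:,1]-np.polyval(p,e[:,0]);print(n,a,b,"slope %.4f mid row %.2f rms %.2f"%(p[0],np.polyval(p,(a+b)/2),r.std()))
d=pickle.load(open("D9.pkl","rb"))["scene"]
for t_ in (.12,0,-.02):
    q=[proj(d,piv-w*(np.cos(t_)*yb+np.sin(t_)*np.array([0,0,1])))[0] for w in (30,200,-30,-90)];print(t_,np.array(q).round(2).tolist(),"slope L",(q[1]-q[0])[1]/(q[1]-q[0])[0],"R",(q[3]-q[2])[1]/(q[3]-q[2])[0])
E
```

```text
D0 168 176 slope -1.6196 mid row 225.99 rms 2.88
D0 180 202 slope 1.0556 mid row 220.68 rms 4.53
D0 212 238 slope -0.1451 mid row 222.28 rms 0.08
D0 252 280 slope -0.3260 mid row 214.76 rms 0.89
D9 168 176 slope -0.0853 mid row 225.10 rms 0.15
D9 180 202 slope 0.4727 mid row 221.45 rms 4.25
D9 212 238 slope -0.1216 mid row 221.11 rms 0.47
D9 252 280 slope -0.0791 mid row 217.72 rms 0.07
0.12 [[233.57, 224.17], [168.73, 233.95], [256.66, 220.69], [279.84, 217.19]] slope L -0.15079813203109446 R -0.15077412940467594
0 [[233.43, 223.47], [166.32, 229.47], [256.72, 221.39], [279.82, 219.33]] slope L -0.08941811674482464 R -0.08939360003946792
-0.02 [[233.42, 223.36], [166.01, 228.7], [256.72, 221.51], [279.76, 219.68]] slope L -0.07925821177903092 R -0.07923362522899305
```

```bash
cat > meas2.py <<'E'
from meas import *
def edges2(d,t0,cols):
    # search the strongest rising (top) edge near the predicted beam line
    g=cv2.cvtColor(d["image"],cv2.COLOR_RGB2GRAY).astype(float);g=cv2.GaussianBlur(g,(0,0),.6)
    a,b=[proj(d,piv-w*(np.cos(t0)*yb+np.sin(t0)*np.array([0,0,1])))[0] for w in (200,-90)];o=[]
    for u in cols:
        vc=a[1]+(u-a[0])*(b[1]-a[1])/(b[0]-a[0]);v=np.arange(int(vc)-7,int(vc)+3);gr=np.diff(g[v,u]);k=int(np.argmax(gr))
        if 0<k<len(gr)-1 and gr[k]>8:
            den=gr[k-1]-2*gr[k]+gr[k+1];o.append((u,v[k]+.5+.5*(gr[k-1]-gr[k+1])/den))
    o=np.array(o)
    for _ in range(4):
        p=np.polyfit(o[:,0],o[:,1],1);r=o[:,1]-np.polyval(p,o[:,0]);o=o[abs(r)<max(.2,1.8*r.std())]
    p,c=np.polyfit(o[:,0],o[:,1],1,cov=True);return p,len(o),np.sqrt(c[0,0]),(o[:,1]-np.polyval(p,o[:,0])).std()
def slope(d,t): 
    a,b=[proj(d,piv-w*(np.cos(t)*yb+np.sin(t)*np.array([0,0,1])))[0] for w in (200,-90)];return (b-a)[1]/(b-a)[0]
E
python3 - <<'E'
from meas2 import *
R=list(range(251,281));L0=list(range(193,242));L9=list(range(166,203))+list(range(217,240))
for n,t0,cols in (("D0",.12,L0),("D0",.12,R),("D0",.12,L0+R),("D9",0,L9),("D9",0,R),("D9",0,L9+R)):
    d=pickle.load(open(n+".pkl","rb"))["scene"];p,k,se,rms=edges2(d,t0,cols);print(n,"slope %.4f +-%.4f n %d rms %.2f model %.4f"%(p[0],se,k,rms,slope(d,t0)))
E
```

```text
D0 slope -0.1469 +-0.0009 n 47 rms 0.08 model -0.1508
D0 slope -0.1355 +-0.0034 n 17 rms 0.07 model -0.1508
D0 slope -0.1475 +-0.0005 n 64 rms 0.09 model -0.1508
D9 slope -0.0792 +-0.0006 n 46 rms 0.09 model -0.0894
D9 slope -0.0805 +-0.0024 n 29 rms 0.11 model -0.0894
D9 slope -0.0788 +-0.0003 n 75 rms 0.10 model -0.0894
```

```bash
python3 - <<'E'
from fork import *
s=ctrl.sense();R=Rzy((0,0,-1),yb);R=np.array(R)
delta((563.8,-113.6,245),R,s);delta((563.8,-113.6,169),R,s)
E
```

```text
shift [-49.4 133.3  -8.8] turn [-0.02 30.09  0.12] | 142.0 30.1
shift [-11.3 133.4  57. ] turn [-0.02 30.09  0.12] | 145.0 30.1
```

Call:
carry_out(rows=[[-0.3,-15,20,-25,0,8,0],[-0.3,-30,60,-25,0,16,0],[-0.3,-42,100,-18,0,24,0],[-0.3,-49.4,133.3,-8.8,0,30,0],[-0.3,-49.4,133.3,-8.8,0,30,0],[-0.3,-49.4,133.3,-8.8,0,30,0]])

```text
time_s: 29.35
ee_pos: [562.9, -114.6, 243.9]
orientation: [[-0.986, 0.167, 0.0], [0.167, 0.986, -0.002], [-0.001, -0.002, -1.0]]
contact_force: [-0.4, -0.6, 0.1]
gripper_width: 30.8
```

```bash
python3 - <<'E'
from fork import *
s=ctrl.sense();R=Rzy((0,0,-1),yb);show(s)
delta((563.8,-113.6,169),R,s)
W=ctrl.get_image("wrist");crop(W,100,100,400,300,2.6,"w23.png")
s=ctrl.sense();delta((563.8,-113.6,169),R,s)
P=onz(W,[(0,0)],199)
E
```

```text
t 29.35 p [ 562.85 -114.61  243.92] q [-11.2   18.05  22.9   98.39  -7.52  65.05  94.23] F [-0.38 -0.58  0.15] w 30.8
[[-0.99  0.17  0.  ]
 [ 0.17  0.99 -0.  ]
 [-0.   -0.   -1.  ]]
shift [-0.7  1.3 74.9] turn [-0.11  0.03  0.03] | 75.0 0.1
shift [-0.9  1.9 75.4] turn [-0.08  0.08 -0.04] | 75.0 0.1
```

View pics/w23.png

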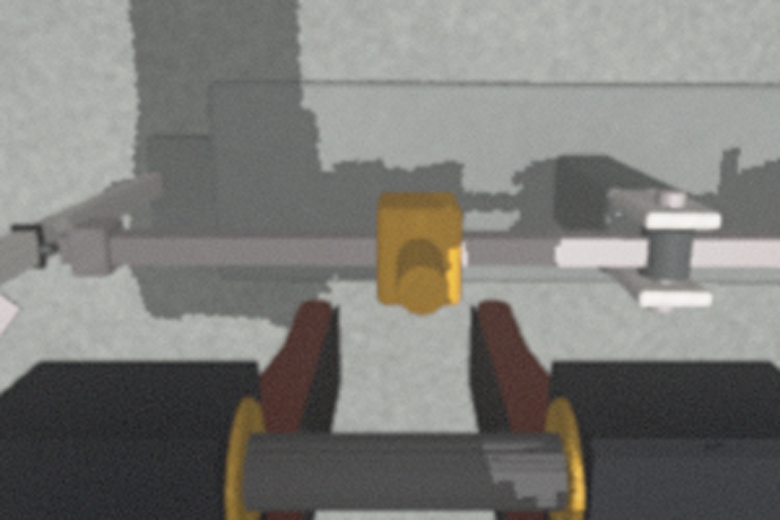

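```bash
python3 - <<'E'
from fork import *
s=ctrl.sense();W=ctrl.get_image("wrist")
h=cv2.cvtColor(W["image"],cv2.COLOR_RGB2HSV);m=cv2.inRange(h,(15,120,60),(30,255,255))
# knob top columns at its lowest rows
ys,xs=np.nonzero(m[190:225,230:300]);b=ys.max()+190
for r in range(b-7,b+1):
    q=np.nonzero(m[r,230:300])[0]+230;print(r,q.min(),q.max())
P=onz(W,[(100+421.5/2.6,100+292/2.6)],199.5);print(P,(P-s["ee_pos"])@np.c_[xb,yb])
E
```

```text
213 247 276
214 247 276
215 247 276
216 249 275
217 257 269
218 258 268
219 259 267
220 262 264
[[ 566.11 -108.93  199.5 ]] [[2.53 6.78]]
```

Call:
carry_out(rows=[[-0.3,-1,4,30,0,0,0],[-0.3,-1,4,60,0,0,0],[-0.3,-1,4,74,0,0,0],[-0.3,-1,4,75,0,0,0],[-0.3,-1,2,75,0,0,0],[-0.3,-1,0,75,0,0,0],[-0.3,-1,-2,75,0,0,0],[-0.3,-1,-3.5,75,0,0,0],[-0.3,-1,-4.3,75,0,0,0],[-0.3,-1,-4.3,75,0,0,0]])

```text
time_s: 30.7
ee_pos: [563.4, -118.6, 169.3]
orientation: [[-0.986, 0.168, 0.001], [0.168, 0.986, -0.001], [-0.001, -0.001, -1.0]]
contact_force: [0.8, 0.8, 0.4]
gripper_width: 31.1
```

```bash
python3 - <<'E'
from fork import *
s=ctrl.sense();show(s)
W=ctrl.get_image("wrist");crop(W,100,100,400,300,2.6,"w24.png")
E
```

```text
t 30.7 p [ 563.41 -118.6   169.34] q [ -9.61  22.41  21.81 103.22  -9.77  56.17  96.52] F [0.8  0.8  0.41] w 31.1
[[-0.99  0.17  0.  ]
 [ 0.17  0.99 -0.  ]
 [-0.   -0.   -1.  ]]
```

View pics/w24.png

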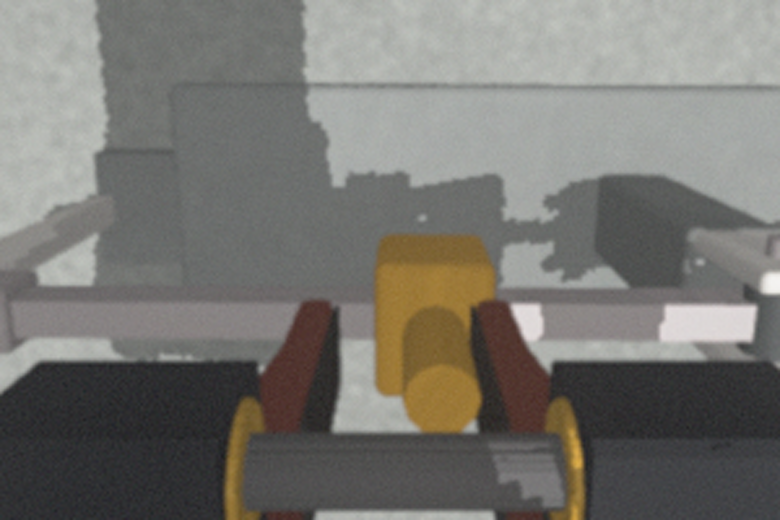

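Call:
carry_out(rows=[[-0.3,0,4,0,0,0,0],[-0.3,0,7,-2,0,0,0],[-0.3,0,7,-45,0,0,0],[-0.3,0,5,-80,0,0,0],[-0.3,5,-25,-85,0,-8,0],[-0.3,15,-65,-80,0,-16,0],[-0.3,28,-100,-60,0,-24,0],[-0.3,39,-129.5,-43,0,-30,0],[-0.3,39,-129.5,-43,0,-30,0],[-0.3,39,-129.5,-43,0,-30,0]])

```text
time_s: 32.0
ee_pos: [502.5, -240.1, 212.4]
orientation: [[-0.853, 0.169, 0.493], [0.146, 0.986, -0.085], [-0.501, -0.0, -0.866]]
contact_force: [0.2, -0.6, 0.3]
gripper_width: 30.7
```

Call:
carry_out(rows=[[-0.3,0,0,0,0,0,0],[-0.3,0,0,0,0,0,0],[-0.3,0,0,0,0,0,0],[-0.3,0,0,0,0,0,0]])

```text
time_s: 32.5
ee_pos: [503.4, -239.5, 212.4]
orientation: [[-0.853, 0.167, 0.494], [0.144, 0.986, -0.084], [-0.501, -0.001, -0.866]]
contact_force: [-0.4, -0.4, 0.6]
gripper_width: 30.7
```

```bash
cat > lvl.py <<'E'
from meas2 import *
import sys
s=ctrl.sense();show(s)
D={k:ctrl.get_image(k) for k in ("scene","wrist")}
pickle.dump(D,open(sys.argv[1]+".pkl","wb"));d=D["scene"]
crop(D["wrist"],180,100,330,220,5,sys.argv[1]+"w.png");crop(d,130,140,350,290,3.6,sys.argv[1]+"s.png")
R=list(range(251,281));L=list(range(166,203))+list(range(219,240))
for c in (L,R,L+R):
    p,k,se,rms=edges2(d,0,c);print("slope %.4f +-%.4f n %d rms %.2f"%(p[0],se,k,rms),"t",.12-(p[0]+.1475)/.512)
g=cv2.cvtColor(D["wrist"]["image"],cv2.COLOR_RGB2GRAY)
h=cv2.cvtColor(D["wrist"]["image"],cv2.COLOR_RGB2HSV)
print(g[186:214,240:264:2])
E
python3 lvl.py D10
```

```text
t 32.5 p [ 503.44 -239.52  212.44] q [  1.71   3.45  25.17 127.37 -26.23  22.58 128.79] F [-0.44 -0.43  0.64] w 30.7
[[-0.85  0.17  0.49]
 [ 0.14  0.99 -0.08]
 [-0.5  -0.   -0.87]]
slope -0.0826 +-0.0006 n 43 rms 0.09 t -0.006693832632552632
slope -0.0801 +-0.0019 n 28 rms 0.08 t -0.011692762810277785
slope -0.0819 +-0.0003 n 72 rms 0.09 t -0.008208225308517642
[[163 167 165 160 147 149 149 153 159 160 161 165]
 [167 164 162 157 150 149 151 152 161 156 160 167]
 [165 163 163 159 149 149 154 150 159 160 161 166]
 [161 162 166 161 150 149 151 152 164 163 166 169]
 [167 165 163 160 151 152 148 150 166 165 166 165]
 [164 167 167 163 149 151 152 148 168 166 165 171]
 [164 167 168 160 152 150 148 149 166 163 163 167]
 [165 167 164 158 147 153 149 150 167 164 162 168]
 [165 168 159 138 131 133 129 131 147 162 163 164]
 [170 169 153  87  82  76  84  81 109 163 164 163]
 [165 166 143  66  56  57  56  55 100 156 165 163]
 [161 160 144  71  68  68  60  67 103 160 166 163]
 [161 166 148  95 105  99  99  96 103 161 166 166]
 [164 164 149 118 145 133 136 133 111 159 165 162]
 [163 163 153 118 156 153 155 153 113 145 145 148]
 [163 160 150 122 159 154 157 156 111 119 106 101]
 [163 162 151 123 157 159 155 152 108  99  83  84]
 [164 162 155 121 158 155 155 157 112 108  94  90]
 [166 169 154 129 161 153 155 155 113 116 105 107]
 [167 168 159 131 160 159 156 154 109 127 124 126]
 [166 167 156 129 159 155 158 155 111 151 148 147]
 [165 166 160 133 158 161 157 152 112 163 163 161]
 [165 163 163 139 157 157 156 153 119 161 167 168]
 [161 161 163 143 157 155 155 154 131 162 169 167]
 [162 161 161 155 158 157 157 153 152 171 170 164]
 [161 157 159 159 157 160 159 160 167 170 167 161]
 [161 162 162 162 156 156 156 162 167 168 163 161]
 [165 159 161 157 161 160 157 156 164 165 163 160]]
```

View pics/D10w.png

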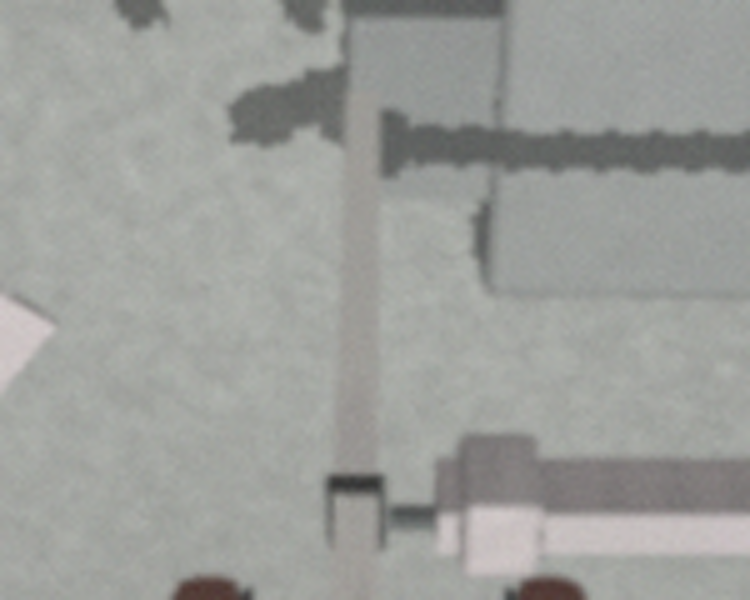

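View pics/D10s.png

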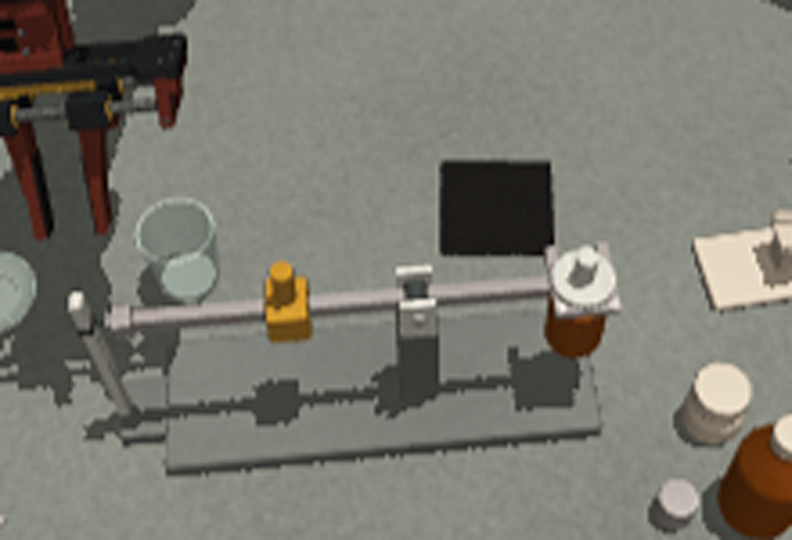

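Call:
carry_out(rows=[[-0.3,-15,20,-25,0,8,0],[-0.3,-30,60,-25,0,16,0],[-0.3,-42,100,-18,0,24,0],[-0.3,-50.3,136,-9.1,0,30,0],[-0.3,-50.3,136,-9.1,0,30,0],[-0.3,-50.3,136,-9.1,0,30,0],[-0.3,-35.3,136,16.9,0,30,0],[-0.3,-20.3,136,42.8,0,30,0],[-0.3,-12.3,136,56.7,0,30,0],[-0.3,-12.3,136,56.7,0,30,0]])

```text
time_s: 33.85
ee_pos: [563.5, -113.0, 169.1]
orientation: [[-0.986, 0.169, -0.0], [0.169, 0.986, -0.001], [0.0, -0.001, -1.0]]
contact_force: [-0.2, 0.7, -0.0]
gripper_width: 30.5
```

```bash
python3 - <<'E'
from fork import *
s=ctrl.sense();show(s)
W=ctrl.get_image("wrist");crop(W,100,100,400,300,2.6,"w25.png")
E
```

```text
t 33.85 p [ 563.53 -112.97  169.11] q [-10.59  22.41  22.35 103.35  -9.99  56.19  96.09] F [-0.16  0.66 -0.01] w 30.5
[[-0.99  0.17 -0.  ]
 [ 0.17  0.99 -0.  ]
 [ 0.   -0.   -1.  ]]
```

View pics/w25.png

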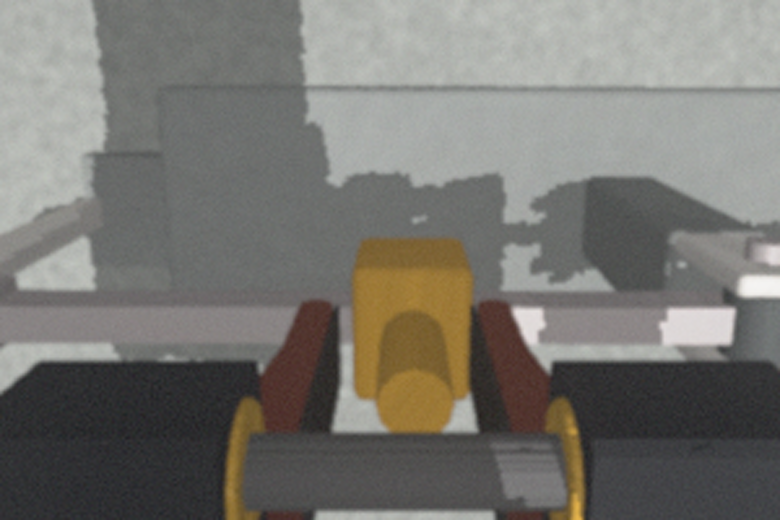

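Call:
carry_out(rows=[[-0.3,0,-3,0,0,0,0],[-0.3,0,-5.5,0,0,0,0],[-0.3,0,-7,0,0,0,0],[-0.3,0,-7.9,0,0,0,0],[-0.3,0,-7.9,0,0,0,0],[-0.3,0,-7.9,0,0,0,0]])

```text
time_s: 34.65
ee_pos: [563.1, -120.0, 169.4]
orientation: [[-0.986, 0.167, 0.001], [0.167, 0.986, -0.001], [-0.001, -0.001, -1.0]]
contact_force: [1.1, -0.1, -0.1]
gripper_width: 30.6
```

Call:
carry_out(rows=[[-0.3,0,4,0,0,0,0],[-0.3,0,7,-2,0,0,0],[-0.3,0,7,-45,0,0,0],[-0.3,0,5,-80,0,0,0],[-0.3,5,-25,-85,0,-8,0],[-0.3,15,-65,-80,0,-16,0],[-0.3,28,-100,-60,0,-24,0],[-0.3,39,-128,-43,0,-30,0],[-0.3,39,-128,-43,0,-30,0],[-0.3,39,-128,-43,0,-30,0]])

```text
time_s: 35.9
ee_pos: [502.6, -240.0, 212.5]
orientation: [[-0.853, 0.169, 0.493], [0.146, 0.986, -0.085], [-0.501, -0.0, -0.866]]
contact_force: [-0.1, 0.1, 0.6]
gripper_width: 30.8
```

Call:
carry_out(rows=[[-0.3,0,0,0,0,0,0],[-0.3,0,0,0,0,0,0],[-0.3,0,0,0,0,0,0],[-0.3,0,0,0,0,0,0],[-0.3,0,0,0,0,0,0]])

```text
time_s: 36.52
ee_pos: [503.3, -239.6, 212.5]
orientation: [[-0.853, 0.168, 0.494], [0.145, 0.986, -0.085], [-0.501, -0.001, -0.866]]
contact_force: [0.6, -0.2, 0.5]
gripper_width: 30.6
```

```bash
python3 lvl.py D11
```

```text
t 36.52 p [ 503.28 -239.61  212.46] q [  1.16   3.42  25.77 127.41 -26.31  22.59 128.86] F [ 0.63 -0.21  0.54] w 30.6
[[-0.85  0.17  0.49]
 [ 0.14  0.99 -0.08]
 [-0.5  -0.   -0.87]]
slope -0.0860 +-0.0004 n 45 rms 0.06 t -0.0001705669234706303
slope -0.0844 +-0.0020 n 30 rms 0.09 t -0.0031768371996986344
slope -0.0848 +-0.0003 n 78 rms 0.09 t -0.002379235850853381
[[165 171 166 159 153 150 154 153 158 159 160 162]
 [164 164 167 161 149 152 149 148 158 159 160 163]
 [164 164 163 163 151 154 153 151 162 160 160 166]
 [163 162 166 162 152 149 148 152 165 160 165 165]
 [165 165 170 165 150 149 152 151 166 166 166 165]
 [167 167 169 163 150 151 151 152 167 169 166 172]
 [164 169 169 160 152 150 152 152 164 168 164 168]
 [165 169 167 158 151 146 149 148 158 164 166 170]
 [168 169 161 140 134 131 131 131 146 164 162 163]
 [164 165 155  88  82  83  79  83 111 161 162 162]
 [165 165 149  75  53  53  59  56  97 160 166 163]
 [161 162 149  79  67  64  64  64 100 162 163 165]
 [160 165 154  91  98  98  98  94 107 161 166 165]
 [161 162 153 109 138 135 134 132 120 150 150 150]
 [161 162 151 124 156 156 157 154 117 122 107 109]
 [162 159 153 121 159 158 161 158 116 107  81  85]
 [162 160 150 122 157 156 159 157 117 105  92  91]
 [164 164 152 123 157 158 157 156 122 113 111 109]
 [168 166 155 124 157 156 159 156 119 133 130 130]
 [168 168 159 122 159 160 158 155 116 156 157 153]
 [168 166 164 132 158 156 157 155 120 162 166 159]
 [166 165 164 133 160 161 161 154 118 163 160 164]
 [162 160 163 135 158 159 159 155 123 158 163 167]
 [162 163 161 143 160 157 157 156 129 161 166 166]
 [163 161 161 155 157 158 160 154 150 171 167 165]
 [162 164 161 158 158 158 158 157 164 170 165 163]
 [161 162 158 159 158 158 158 156 165 168 165 159]
 [168 163 159 158 161 156 157 158 167 167 159 162]]
```

View pics/D11w.png

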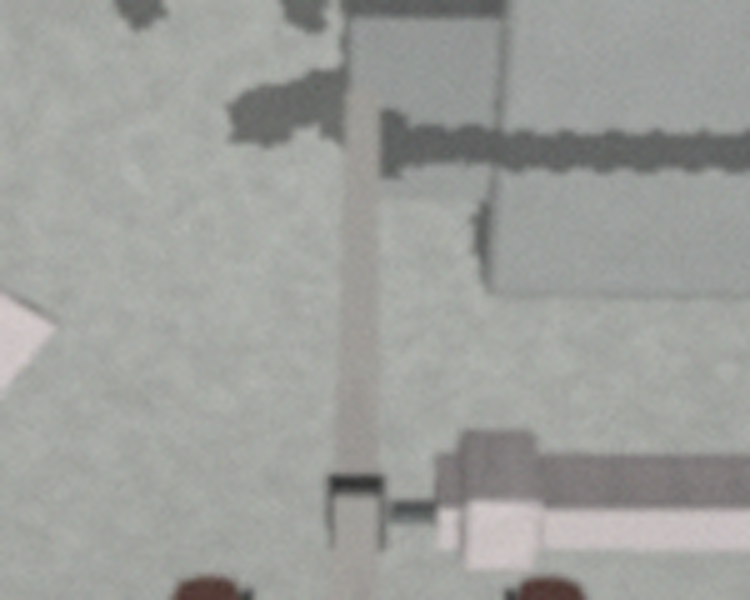

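View pics/D11s.png

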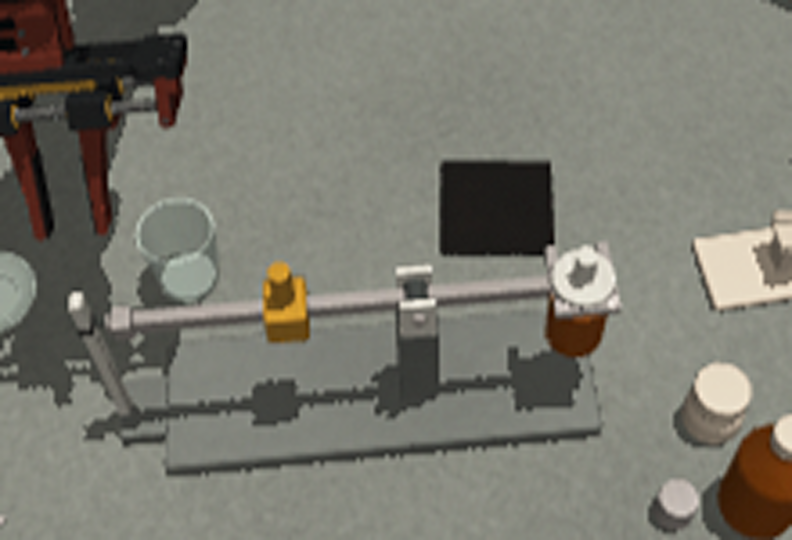

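Call:
carry_out(rows=[[-0.3,0,0,-20,0,0,0],[-0.3,0,0,-50,0,0,0],[-0.3,0,0,-80,0,0,0],[-0.3,0,0,-80,0,0,0],[-0.3,0,0,-80,0,0,0],[-0.3,0,0,-80,0,0,0]])

```text
time_s: 37.38
ee_pos: [463.6, -232.6, 280.5]
orientation: [[-0.854, 0.167, 0.492], [0.145, 0.986, -0.084], [-0.499, -0.001, -0.866]]
contact_force: [0.4, -0.8, 0.5]
gripper_width: 30.6
```

```bash
python3 lvl.py D12 | grep -v '\[\[\|^ \['; python3 - <<'E'
from h import *
import pickle
d=ctrl.get_image("scene");cv2.imwrite("pics/fin.png",d["image"][:,:,::-1])
E
```

```text
t 37.38 p [ 463.64 -232.64  280.55] q [  0.18  -7.31  25.   125.84  -9.17  32.22 112.68] F [ 0.41 -0.76  0.51] w 30.6
slope -0.0852 +-0.0005 n 47 rms 0.07 t -0.001603154245251745
slope -0.0841 +-0.0019 n 29 rms 0.08 t -0.0038635881741697353
slope -0.0849 +-0.0003 n 76 rms 0.08 t -0.0022717119137943
```

View pics/fin.png

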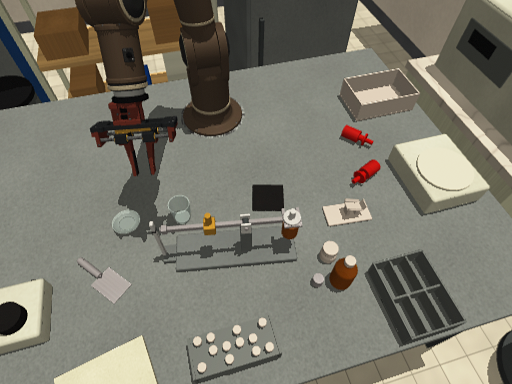

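The picture shows the jar hanging at (291,222), the beam steady and level, and the bystanders where they began.

```bash
python3 -c "
from rig import ctrl
print(ctrl.close_job())"
```

```text
the job is handed in; nothing more can be done
None
```

The job is done and handed in at about 37.5 s of the 72 s allowed. I took the jar from the cradle, stood it upright on the black mat and let go. I then took it by the lid knob, hung it by its neck in the fork, and slid the poise in until the beam stayed level.

**Poise:** the first long push went slightly too far, leaving the fork end about 0.013 rad low. Two small pushes outwards corrected it.

**Last checks, with the robot touching nothing:**
- **Level:** the pointer lines up with the black mark on the index post to within about a third of a pixel. The slope of the beam in the scene camera gave -0.002 rad, with separate fits between 0 and -0.004. The two methods agree to about 0.003 rad.
- **Steadiness:** the reading was unchanged about 0.9 s later.
- **Jar:** it was still hanging in the fork in the final picture.
- **Other things on the bench:** in the final picture none of them looked moved. I judged this by eye and did not measure it.
- **Force:** the largest contact force I read was about 21 N, when the jar was pressed onto the mat. I only saw the force at the end of each move.

**Disagreement:** the knob's position from the wrist camera and from where the fingers last touched it differed by about 2 to 4 mm. I handled this by measuring the tilt after each push instead of relying on either position.

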